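# Check the lead screws' threads with the pitch leaf at the track's stop

## Robot

A 6-joint arm with a two-finger parallel gripper is mounted at the origin on the work surface. World frame = base frame: x ahead of the robot, y to its left, z up, the work surface at z = 0. Lengths are in m, angles in rad, forces in N, time in s.
With the tool pointing down it reaches from about 0.35 to 0.975 m from the base axis. Payload 4.9 kg.
Tool frame: the origin (TCP) lies at the very end of the fingers, on their centre line; the grasp point (between the pads) lies 19 mm behind it; z points along the fingers, y is the direction in which the jaws open and shut (so a half turn about z gives the same grasp; the last joint's range is limited). The gripper opens to 85 mm and grips with 20 to 120 N. Pads are 22 mm wide; open, the fingers measure 114 mm over their backs; the gripper's body (76 mm by 85 mm) begins 54 mm behind the grasp point. The pads swing forward as they close: fully open they stand 13 mm farther back than shut.
Start: joints at [1.041, 0.053, 1.613, -0, 1.476, -0.119], TCP at [0.25, 0.573, 0.231] pointing down, gripper open.
Joint ranges: [-3.01, 3.01], [-1.01, 2.22], [0.06, 2.58], [-1.02, 4.17], [0.09, 2.62], [-3.14, 3.14]. Speed limits (rad/s): [2.57, 2.57, 3.14, 3.14, 3.14, 3.14].

## Interface

Orientations are given as a unit quaternion [w, x, y, z].
In Python, from plant import state, grab_frame, camera_model, job_done, search_frame, masks_of, place_of gives the robot as it stands.
- The arm moves only by the tool drive_tool, never from a script. Its argument "series" is a list of rows, each a list of 2 entries, a list of its own where there are three numbers: the shift along the world's x, y, z in m, then the turn, a rotation vector about the world's x, y, z in degrees. A call has 1 to 8 rows; each row is the pose to reach, as a shift and turn from the pose commanded when the call began; what a row does not reach only later rows make up. A row lasts 1/10 s, in which the tool goes at most 50 mm and 8.59 degrees, less where a joint would pass 70% of its speed; a pose out of reach is approached as far as the arm can. A call with a gripper value outside its range is refused whole. "fingers" is the closure, from -1 (fully open) to 1 (shut), so that 0 is half open, set as the call begins (left out, the last holds). The fingers move at their own pace and stop on an object; the grip force is fixed at half the most. Time passes only in rows, so rows that repeat a pose let the fingers close. It gives the time, the measured TCP pose, the force and the opening at its end, in the units of the state.
- state(): the state, without advancing time (a new reading comes with each control period).
- grab_frame(name): name is "side" or "top" or "wrist"; returns the picture (400x640x3 uint8, red, green, blue); there is no depth.
- camera_model(name): a dict with "fovy" (degrees; the focal length in pixels is half the picture's height over the tangent of half this angle, whatever the lens; pixels are square), "cx", "cy" (the principal point, pixels), "rvec" (rotation vector, rad) and "tvec" (3), from world to camera coordinates, as OpenCV has them. Camera axes: x right, y down, z forward; pixel columns grow to the right and rows downward; lengths in m; the calibration is good to about 2 mm. A picture is of the moment at which its call begins: read the wrist's pose just before it. camera_model takes no time and is no camera call; for the wrist camera it gives the pose at the moment of the call.
- job_done(): hands the job in, once; it reports no verdict.
Trained networks look in the newest picture that a camera, given by its name, has taken for a name from the list of things; names that differ only in an ending like _2 or _b are one class to them, and where a whole thing is asked for, a point or a joint stands for the part that bears it (a point fixed in the world has none). Each returns a list of dicts, best first, with "confidence" (0 to 1); they miss things now and then, are a little off and sometimes report something else, mostly with a low value. They report only what shows in the picture. A call takes as long as a camera call.
- search_frame(camera, name): "location" ([x, y, z] in m, in world coordinates, good to about 4 mm: the middle of the surface that is visible of it).
- masks_of(camera, name): "pixels" (400x640 bool, what is visible of it).
- place_of(camera, name): "location" ([x, y, z] in m, in world coordinates, good to about 4 mm: a listed point, or the origin of a listed thing).
The state is a dict: "time": time; "joint_pos": joint angles; "joint_vel": joint speeds; "joint_efforts": joint torques, N m; "tool_pos": TCP position; "tool_rot": TCP orientation; "contact_force": force on the tool from outside, world axes, zero at the start; "ft_torque": the same for the moment, N m; "gripper_width": opening from 0.0 (shut) to 1.0 (fully open).
Only numpy, scipy, OpenCV 4.12 (cv2) and the standard library are available. Lean on these libraries where they do the work, as an engineer would, in place of code of your own. Each camera call takes 0.05 s, during which the arm holds its last target.

## Task

Clear the canisters off the transfer track and stand them upright in the tray, then push the carrier with the lead screws along the track right up against the stop; it jams if pushed off-centre. Then take the coarse thread leaf from its rest and check every screw on the carrier with it, going from left to right as the robot sees them (beginning at the stop end): set the comb along the top of the screw so that its teeth drop fully into the middle part of the thread and it sits flat and square, do not force it, and keep it seated there for about a second. Finally stand the leaf back in its own slot, leaving the fine leaf and the other things on the bench where they are.

Things in the scene. Friction and masses are not known exactly. Their poses are not given: they have to be found in the camera images.
- track: fixed transfer track, aluminium plate 220 (x) x 400 (y) x 8 mm with two grey rails 188 mm apart inside, 20 mm high above the plate; origin at the centre of its underside, on the bench; the carrier runs along its y axis towards +y, where the steel stop bar stands; the -y end is open
- stop_face (a point): centre of the face of the stop bar that the carrier must meet, on the track's centre line, 190 mm along +y from the track's centre, 25 mm above the bench; axes as the track's. The bar is 34 mm high above the plate, 14 mm thick and fills the gap between the rails
- carrier: loose workpiece carrier lying in the track, 0.4 to 0.65 kg plus screws of 0.25 kg; grey deck 160 (x, across) x 140 (y, along) x 12 mm; origin at the centre of its underside, which slides on the track's plate 8 mm above the bench; axes as the track's. Saddle bars at x = +-66 mm, tops 40 mm above the underside, carry screws at y = +44, 0, -44 mm with the axis at 35 mm
- carrier_front (a point): middle of the carrier's front (+y) end, 70 mm from its centre, 25 mm above its underside: meets the stop face when home
- carrier_back (a point): middle of the carrier's back (-y) end, where to push: an upright steel plate 150 mm wide, from 12 to 42 mm above the underside; the point is on its rear face, 27 mm up. Brass guide shoes only 50 mm long run between the rails, 1.5 mm play a side, so it cocks and jams when pushed far off the centre line. Sliding takes 4 to 12 N
- screw_a_center (a point): Tr 32 x 10 lead screw, bronze look, 152 mm long, thread on the middle 114 mm: 32 mm over crests, pitch 10, grooves 5.5 deep, 6.3 wide at the mouth, 3.7 at the root; square ends, cannot roll, 1 to 3 mm play. Point: centre, on the axis; x along it, z up; on top a groove lies at x = 0 and every 10 mm. Two or three are there (else None); this one: carrier's left-hand saddles (y = +44 mm, nearest the stop)
- screw_b_center (a point): Tr 32 x 10 lead screw, bronze look, 152 mm long, thread on the middle 114 mm: 32 mm over crests, pitch 10, grooves 5.5 deep, 6.3 wide at the mouth, 3.7 at the root; square ends, cannot roll, 1 to 3 mm play. Point: centre, on the axis; x along it, z up; on top a groove lies at x = 0 and every 10 mm. Two or three are there (else None); this one: carrier's middle saddles (y = 0)
- screw_c_center (a point): Tr 32 x 10 lead screw, bronze look, 152 mm long, thread on the middle 114 mm: 32 mm over crests, pitch 10, grooves 5.5 deep, 6.3 wide at the mouth, 3.7 at the root; square ends, cannot roll, 1 to 3 mm play. Point: centre, on the axis; x along it, z up; on top a groove lies at x = 0 and every 10 mm. Two or three are there (else None); this one: carrier's right-hand saddles (y = -44 mm)
- leaf_coarse_center (a point): coarse pitch leaf: steel comb 84 long (x), 5 mm thick (y), 70 mm high; 7 teeth below, pitch 10, 5 long, 2.2 wide at the tip, one at the middle; black grip on top, 40 long, 16 thick (y), from 2 below to 35 mm above the point = leaf's centre. Tooth tips 35 mm below it; z up. 0.1 to 0.15 kg. Seated, its centre is 46 mm above the screw's axis; riding on crests, 51
- leaf_fine_center (a point): fine leaf, same plate and grip but eleven small teeth 3 mm long at 6 mm pitch, which do not fit these screws; stands in the other slot. Point and axes as for the coarse leaf
- gauge_rest: fixed light wooden leaf rest, 112 (x) x 124 (y), base 8 mm; origin at the centre of its underside. Two slots along x at y = +30, -30 mm, made only at the leaf's ends: cheeks at |x| = 32 to 45 mm, 38 mm high, 7 to 12 mm apart (flared upwards), end walls at 45 mm. The leaf stands upright on ledges, coarse leaf's centre 44 mm above the bench; room for fingers beside the grip
- tray: fixed open grey tray, 230 (x) x 150 (y) mm outside, 20 mm high, walls and floor 5 mm; origin at the centre of its underside; empty at the start. Tray and gauge rest stand either side of the track, either way round
- can_1_center (a point): white plastic canister with a flat lid, 52 mm across, 53 over the lid (top 10 mm), 62 mm tall, bottom-heavy, 0.16 kg; the point is its centre, 31 mm above its foot; z up. Three or four stand on the track; a missing one is absent (None)
- can_2_center (a point): white plastic canister with a flat lid, 52 mm across, 53 over the lid (top 10 mm), 62 mm tall, bottom-heavy, 0.16 kg; the point is its centre, 31 mm above its foot; z up. Three or four stand on the track; a missing one is absent (None)
- can_3_center (a point): white plastic canister with a flat lid, 52 mm across, 53 over the lid (top 10 mm), 62 mm tall, bottom-heavy, 0.16 kg; the point is its centre, 31 mm above its foot; z up. Three or four stand on the track; a missing one is absent (None)
- can_4_center (a point): white plastic canister with a flat lid, 52 mm across, 53 over the lid (top 10 mm), 62 mm tall, bottom-heavy, 0.16 kg; the point is its centre, 31 mm above its foot; z up. Three or four stand on the track; a missing one is absent (None)
- beacon: bystander: orange signal lamp, 68 mm across, 82 mm high, origin under its centre; leave alone
- wrench_grip (a point): bystander: wrench 160 mm long lying on the bench beyond the track; the point is on its handle; leave alone
- nut_bin: bystander: open blue parts bin 90 x 110 x 50 mm, origin under its centre; leave alone

How it is judged:
By the outcome, as a careful person would: the job done as asked, in the order asked, and still so for the second after the job is handed in, with the robot touching nothing.
Of can_1, can_2, can_3, can_4 only 3 to 4 are there at a start; the rules pass over those that are not, and their reading is None.
Of screw_a, screw_b, screw_c only 2 to 3 are there at a start; the rules pass over those that are not, and their reading is None.
At some moment in a run one of can_1, can_2, can_3, can_4 may be knocked a few centimetres aside while the robot is not near it.
It also fails if it takes over 210 s, if anything falls off the work surface, if the arm or the gripper's body presses on something with over 40 N, if the wrist force passes 120 N, or if a joint passes its speed limit or range.

## Working session

There is one attempt and no reset: what is moved stays moved. The work goes in short steps, Python scripts to look and compute and a tool call to move; the robot and the scene stay as the last step left them, time stands still between calls to the robot, and variables do not carry over. Pictures are saved under pics/ and viewed, and the job is handed in when it is done.

Besides the shell and the picture viewer there is one more tool, called after "Call:" as a command line: name --argument value ..., lists and objects as JSON in quotes. drive_tool: Moves the arm, as the interface text tells. Its arguments: {"type":"object","properties":{"series":{"type":"array","items":{"type":"array"}},"fingers":{"type":"number"}},"required":["series"]}

```bash
mkdir -p pics; ls; python3 - <<'E'
from plant import *
import cv2
s=state(); print(s['time'],s['tool_pos'],s['tool_rot'],s['gripper_width'],s['contact_force'])
for n in ['top','side','wrist']:
    im=grab_frame(n); cv2.imwrite(f'pics/{n}0.png',im[:,:,::-1]); 
    c=camera_model(n); print(n,c)
E
```

```text
pics
0.0 [0.24928083 0.57245595 0.23004665] [-3.25655424e-04  2.03961605e-01  9.78978337e-01 -9.86456341e-04] 1.0008593743427485 [ 1.03386709 -0.25297896  0.06001256]
top {'fovy': 55.47078805489223, 'cx': 316.3297009512978, 'cy': 202.54396742070634, 'rvec': array([ 2.13726506, -2.08758535,  0.22465621]), 'tvec': array([-0.02949367,  0.66100693,  0.90303017])}
side {'fovy': 47.40795841049185, 'cx': 314.8818127140935, 'cy': 197.33745519777364, 'rvec': array([ 2.21089864, -0.53970124,  0.25415016]), 'tvec': array([-0.57334792,  0.23389321,  1.15508202])}
wrist {'fovy': 58.24737700903023, 'cx': 316.0619531237044, 'cy': 205.45062179833687, 'rvec': array([-2.41024996, -1.57819244, -0.23605492]), 'tvec': array([-0.62496848, -0.03722206,  0.38061236])}
```

View pics/top0.png

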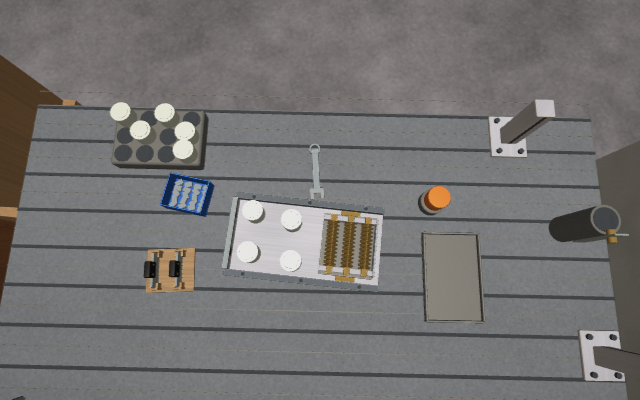

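View pics/side0.png

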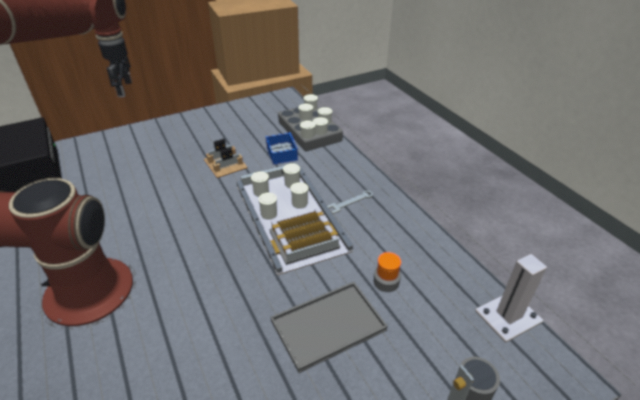

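View pics/wrist0.png

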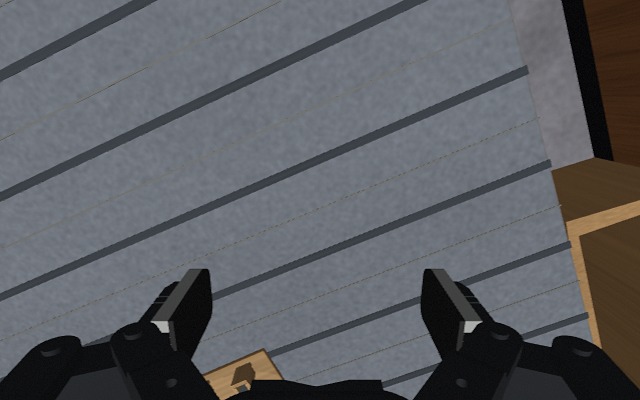

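```bash
python3 - <<'E'
from plant import *
import numpy as np
np.set_printoptions(precision=4,suppress=True)
for n in ['track','stop_face','carrier','carrier_front','carrier_back','screw_a_center','leaf_coarse_center','leaf_fine_center','gauge_rest','tray','can_1_center','beacon','wrench_grip','nut_bin']:
    for cam in ['top','side']:
        print(n,cam,[(np.array(d['location']),round(d['confidence'],2)) for d in place_of(cam,n)])
print(state()['time'])
E
```

```text
track top [(array([0.5694, 0.0122, 0.0003]), 0.98)]
track side [(array([ 0.5684,  0.0133, -0.0025]), 0.58)]
stop_face top [(array([0.5841, 0.2054, 0.0277]), 0.88), (array([0.5668, 0.0149, 0.0011]), 0.57)]
stop_face side [(array([0.5835, 0.2019, 0.0276]), 0.73)]
carrier top [(array([ 0.5587, -0.1011,  0.0065]), 0.94)]
carrier side [(array([ 0.5572, -0.1009,  0.0092]), 0.82), (array([0.6179, 0.0496, 0.0405]), 0.27)]
carrier_front top [(array([ 0.5641, -0.026 ,  0.0315]), 0.74), (array([ 0.5522, -0.1717,  0.0349]), 0.39)]
carrier_front side [(array([ 0.5648, -0.0286,  0.034 ]), 0.72)]
carrier_back top [(array([ 0.5556, -0.169 ,  0.0329]), 0.78)]
carrier_back side [(array([ 0.558 , -0.1635,  0.0358]), 0.97)]
screw_a_center top [(array([ 0.5616, -0.0547,  0.0429]), 0.71)]
screw_a_center side [(array([ 0.5663, -0.0559,  0.0394]), 0.57)]
leaf_coarse_center top [(array([0.534 , 0.1568, 0.04  ]), 0.64), (array([0.4887, 0.3345, 0.0474]), 0.63), (array([ 0.556 , -0.097 ,  0.0413]), 0.52)]
leaf_coarse_center side [(array([0.4883, 0.334 , 0.044 ]), 0.85)]
leaf_fine_center top [(array([0.6423, 0.1
[... 504 characters left out ...]
 -0.0027]), 0.63)]
can_1_center top [(array([0.6174, 0.0449, 0.0366]), 0.93), (array([ 0.6845, -0.3234, -0.0013]), 0.72)]
can_1_center side [(array([0.6169, 0.0469, 0.0362]), 0.9)]
beacon top [(array([ 0.6843, -0.3236, -0.0017]), 0.56)]
beacon side [(array([ 0.5581, -0.1024,  0.0107]), 0.57), (array([ 0.6827, -0.3248, -0.0013]), 0.56)]
wrench_grip top [(array([ 0.7954, -0.0076,  0.0062]), 0.89), (array([ 0.5556, -0.1702,  0.0337]), 0.32)]
wrench_grip side [(array([ 0.8021, -0.0101,  0.0039]), 0.62), (array([0.588 , 0.1986, 0.0228]), 0.52)]
nut_bin top [(array([0.6852, 0.3336, 0.0025]), 0.79), (array([0.6418, 0.1476, 0.0392]), 0.29)]
nut_bin side [(array([0.6881, 0.329 , 0.0004]), 0.78)]
1.55
```

```bash
cat > h.py <<'E'
from plant import *
import numpy as np, cv2
from scipy.spatial.transform import Rotation as R
np.set_printoptions(precision=4,suppress=True)
def cam(n):
    c=camera_model(n); f=200/np.tan(np.radians(c['fovy']/2))
    K=np.array([[f,0,c['cx']],[0,f,c['cy']],[0,0,1]]); Rm=cv2.Rodrigues(np.array(c['rvec'],float))[0]
    return K,Rm,np.array(c['tvec'],float)
def proj(C,P):
    K,Rm,t=C; q=(K@(Rm@np.atleast_2d(P).T+t[:,None])).T; return q[:,:2]/q[:,2:]
def back(C,uv,z):
    K,Rm,t=C; uv=np.atleast_2d(uv).astype(float)
    d=(Rm.T@np.linalg.inv(K)@np.c_[uv,np.ones(len(uv))].T).T; o=-Rm.T@t
    return o+d*((z-o[2])/d[:,2])[:,None]
def rq(s=None):
    q=(s or state())['tool_rot']; return R.from_quat([q[1],q[2],q[3],q[0]])
def save(im,name,crop=None,scale=1):
    if crop: im=im[crop[1]:crop[3],crop[0]:crop[2]]
    im=cv2.resize(im,None,fx=scale,fy=scale,interpolation=cv2.INTER_CUBIC)
    cv2.imwrite('pics/'+name,im[:,:,::-1])
def st():
    s=state(); r=rq(s).as_matrix(); print('t',round(s['time'],2),'p',s['tool_pos'],'y',r[:,1],'z',r[:,2],'F',s['contact_force'],'w',round(s['gripper_width'],3))
    return s
E
python3 - <<'E'
from h import *
im=cv2.imread('pics/top0.png')[:,:,::-1]
save(im,'top0z.png',(210,170,410,300),4)
save(im,'top0r.png',(120,220,220,310),6)
C=cam('top'); print('campos',-C[1].T@C[2])
# white lids
hsv=cv2.cvtColor(np.ascontiguousarray(im),cv2.COLOR_RGB2HSV)
m=((hsv[...,1]<60)&(hsv[...,2]>205)).astype(np.uint8)
m[:180]=0; 
n,l,s,c=cv2.connectedComponentsWithStats(m)
for i in range(1,n):
    if s[i,4]>60: print(s[i],c[i])
st(); W=cam('wrist'); print('wristcam',-W[1].T@W[2], W[1])
E
```

```text
campos [ 0.4598 -0.0135  1.0206]
[236 200  27  34 542] [247.762  213.8708]
[281 207  59  22 568] [300.8644 215.8275]
[287 222  36  27 592] [307.2568 236.1267]
[235 241  23  22 368] [246.3071 250.9918]
[260 250  44  22 484] [285.3719 258.8037]
t 1.55 p [0.2496 0.573  0.2313] y [0.3993 0.9168 0.    ] z [ 0.  0. -1.] F [0.0901 0.5595 0.0482] w 0.996
wristcam [0.1801 0.6042 0.3747] [[ 0.4     0.9165  0.0001]
 [ 0.8757 -0.3823  0.295 ]
 [ 0.2704 -0.118  -0.9555]]
```

View pics/top0z.png

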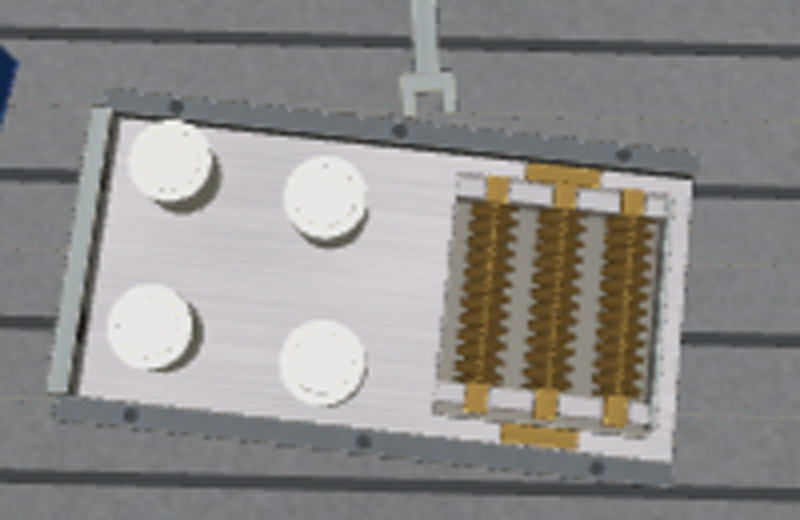

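View pics/top0r.png

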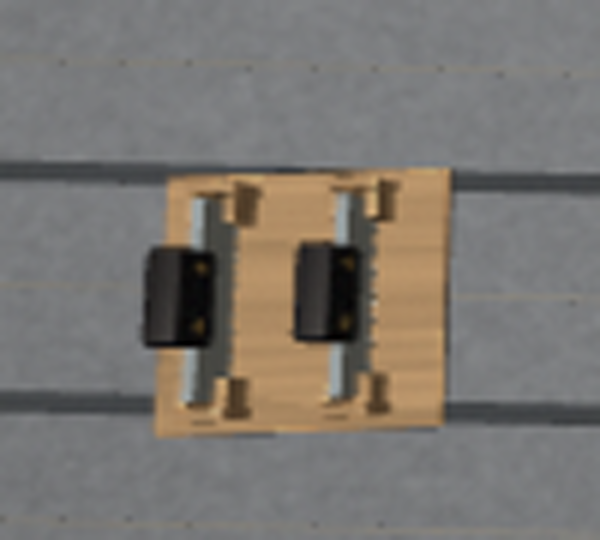

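```bash
python3 - <<'E'
from h import *
C=cam('top')
lid=[(252.5,210),(291.2,219.2),(247.5,251.7),(290.5,260.7)]
P=back(C,lid,.070); print(P)
im=grab_frame('top')
r=masks_of('top','can_1_center'); print([(round(d['confidence'],2),d['pixels'].sum(),np.argwhere(d['pixels']).mean(0)[::-1]) for d in r])
print([ (d['location'],round(d['confidence'],2)) for d in search_frame('top','can_2_center')])
for n in ['tray','track','gauge_rest']:
    for d in masks_of('top',n)[:1]:
        m=d['pixels'].astype(np.uint8); cs=max(cv2.findContours(m,0,2)[0],key=cv2.contourArea)
        z={'tray':.02,'track':.028,'gauge_rest':.008}[n]
        w=back(C,cs[:,0,:],z)[:,:2]; rr=cv2.minAreaRect((w*1000).astype(np.float32)); print(n,d['confidence'],rr)
st()
E
```

```text
[[0.6381 0.1478 0.07  ]
 [0.6168 0.0486 0.07  ]
 [0.5325 0.1541 0.07  ]
 [0.5128 0.0466 0.07  ]]
[(0.6, np.int64(337), array([291.3264, 220.2671]))]
[([0.6404, 0.145, 0.07], 0.9)]
tray 0.59 ((485.7210388183594, -370.1395263671875), (156.08836364746094, 228.8413543701172), 89.5550765991211)
track 0.72 ((569.4205322265625, 16.876220703125), (407.2966003417969, 222.26658630371094), 85.25984954833984)
gauge_rest 0.58 ((484.6612243652344, 363.4394836425781), (114.16973114013672, 125.09549713134766), 3.0581400394439697)
t 1.85 p [0.2496 0.573  0.2313] y [ 0.3993  0.9168 -0.    ] z [-0. -0. -1.] F [ 0.4604 -0.2512 -0.1157] w 0.999
```

Call:
drive_tool --series '[[[0.283,-0.419,-0.1],[0,0,-71]],[[0.283,-0.419,-0.1],[0,0,-71]],[[0.283,-0.419,-0.1],[0,0,-71]],[[0.283,-0.419,-0.1],[0,0,-71]],[[0.283,-0.419,-0.1],[0,0,-71]],[[0.283,-0.419,-0.1],[0,0,-71]],[[0.283,-0.419,-0.1],[0,0,-71]],[[0.283,-0.419,-0.1],[0,0,-71]]]' --fingers -1

```text
time: 2.65
tool_pos: [0.4701, 0.2461, 0.1537]
tool_rot: [0.0, 0.723, 0.691, 0.0]
contact_force: [0.7, 0.4, 0.5]
gripper_width: 0.997
```

Call:
drive_tool --series '[[[0.062,-0.092,-0.02],[0,0,-2]],[[0.062,-0.092,-0.02],[0,0,-2]],[[0.062,-0.092,-0.02],[0,0,-2]],[[0.062,-0.092,-0.02],[0,0,-2]]]'

```text
time: 3.05
tool_pos: [0.5317, 0.1543, 0.1332]
tool_rot: [-0.0, 0.734, 0.679, -0.0]
contact_force: [-0.6, 0.9, 1.2]
gripper_width: 0.998
```

```bash
cat > cans.py <<'E'
from h import *
def lids(zl=.070):
    C=cam('top'); im=grab_frame('top'); out=[]
    for nm in ['can_1_center','can_2_center','can_3_center','can_4_center']:
        for d in search_frame('top',nm)+place_of('top',nm):
            p=np.array(d['location'])
            if d['confidence']>.4: out.append((round(d['confidence'],2),p))
    return im,C,out
if __name__=='__main__':
    import sys
    im,C,o=lids(); st()
    for c,p in sorted(o,key=lambda q:q[1][0]): print(c,p)
    save(im,sys.argv[1],(210,150,500,330),2.7)
E
python3 cans.py a1.png
```

```text
t 3.5 p [0.5309 0.1567 0.1339] y [ 0.9973 -0.0733  0.0004] z [ 0.0004  0.0001 -1.    ] F [ 0.1207  0.1033 -0.5101] w 1.003
0.73 [ 0.4851 -0.3773  0.0039]
0.71 [0.5108 0.0433 0.0677]
0.77 [0.5127 0.0452 0.0686]
0.54 [0.5311 0.1378 0.0715]
0.52 [0.5346 0.1556 0.0386]
0.58 [ 0.5536 -0.1756  0.0352]
0.65 [0.5692 0.0131 0.0004]
0.95 [0.6135 0.0444 0.0716]
0.95 [0.6158 0.0473 0.0381]
0.6 [0.6398 0.1416 0.0721]
0.62 [0.6419 0.1501 0.0405]
```

View pics/a1.png

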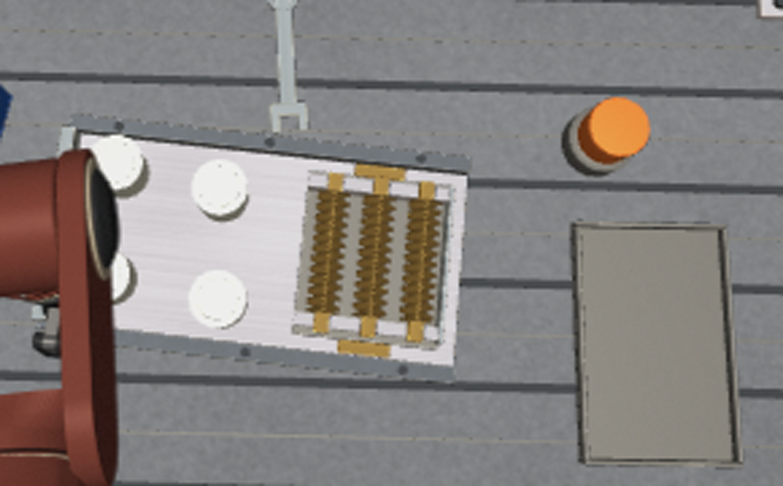

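Call:
drive_tool --series '[[[0.002,0,-0.05],[0,0,0]],[[0.002,0,-0.098],[0,0,0]],[[0.002,0,-0.098],[0,0,0]],[[0.002,0,-0.098],[0,0,0]]]'

```text
time: 3.9
tool_pos: [0.5325, 0.156, 0.0355]
tool_rot: [-0.001, 0.733, 0.68, -0.001]
contact_force: [1.4, 0.4, 1.2]
gripper_width: 1.002
```

Call:
drive_tool --series '[[[0,0,0],[0,0,0]],[[0,0,0],[0,0,0]],[[0,0,0],[0,0,0]],[[0,0,0],[0,0,0]],[[0,0,0],[0,0,0]],[[0,0,0],[0,0,0]]]' --fingers 1

```text
time: 4.5
tool_pos: [0.5357, 0.1563, 0.0391]
tool_rot: [0.001, 0.733, 0.68, 0.002]
contact_force: [-0.3, 0.1, 5.9]
gripper_width: 0.588
```

Call:
drive_tool --series '[[[0,0,0.05],[0,0,0]],[[0,0,0.1],[0,0,0]],[[-0.005,-0.045,0.1],[0,0,0]],[[-0.015,-0.09,0.1],[0,0,1]],[[-0.025,-0.135,0.1],[0,0,2]],[[-0.035,-0.18,0.1],[0,0,3]],[[-0.045,-0.225,0.1],[0,0,4]],[[-0.055,-0.27,0.1],[0,0,4]]]'

```text
time: 5.3
tool_pos: [0.4778, -0.1159, 0.1368]
tool_rot: [0.001, 0.709, 0.705, 0.0]
contact_force: [1.1, -0.7, -0.6]
gripper_width: 0.587
```

Call:
drive_tool --series '[[[-0.01,-0.045,0],[0,0,0]],[[-0.018,-0.09,0],[0,0,0]],[[-0.027,-0.135,0],[0,0,0]],[[-0.036,-0.18,0],[0,0,0]],[[-0.045,-0.225,0],[0,0,0]],[[-0.05,-0.27,0],[0,0,0]],[[-0.054,-0.293,0],[0,0,0]],[[-0.054,-0.293,0],[0,0,0]]]'

```text
time: 6.1
tool_pos: [0.4235, -0.4104, 0.1368]
tool_rot: [0.001, 0.71, 0.704, -0.0]
contact_force: [0.7, 0.5, -0.6]
gripper_width: 0.584
```

Call:
drive_tool --series '[[[0.002,0.003,-0.05],[0,0,0]],[[0.002,0.003,-0.09],[0,0,0]],[[0.002,0.003,-0.1],[0,0,0]],[[0.002,0.003,-0.102],[0,0,0]],[[0.002,0.003,-0.102],[0,0,0]]]'

```text
time: 6.6
tool_pos: [0.4265, -0.4032, 0.0352]
tool_rot: [-0.001, 0.709, 0.706, 0.0]
contact_force: [-2.0, 2.6, 2.6]
gripper_width: 0.584
```

Call:
drive_tool --series '[[[0,0,0],[0,0,0]],[[0,0,0],[0,0,0]],[[0,0,0],[0,0,0]],[[0,0,0],[0,0,0]]]' --fingers -1

```text
time: 7.0
tool_pos: [0.4264, -0.4043, 0.034]
tool_rot: [0.0, 0.709, 0.705, -0.0]
contact_force: [0.1, -0.5, 0.4]
gripper_width: 1.001
```

Call:
drive_tool --series '[[[0,0,0.05],[0,0,0]],[[0,0.02,0.09],[0,0,0]],[[0.01,0.069,0.1],[0,0,0]],[[0.02,0.118,0.1],[0,0,-1]],[[0.03,0.165,0.1],[0,0,-2]],[[0.04,0.213,0.1],[0,0,-3]],[[0.05,0.26,0.1],[0,0,-4]],[[0.06,0.308,0.1],[0,0,-4]]]'

```text
time: 7.8
tool_pos: [0.4863, -0.0944, 0.134]
tool_rot: [0.0, 0.733, 0.68, 0.0]
contact_force: [1.0, -0.7, -0.5]
gripper_width: 1.0
```

Call:
drive_tool --series '[[[0.009,0.048,0],[0,0,0]],[[0.018,0.096,0],[0,0,0]],[[0.026,0.14,0],[0,0,0]],[[0.026,0.14,0],[0,0,0]],[[0.026,0.14,0],[0,0,0]]]'

```text
time: 8.3
tool_pos: [0.5121, 0.0446, 0.1336]
tool_rot: [0.0, 0.732, 0.681, -0.0]
contact_force: [1.0, 0.4, 0.2]
gripper_width: 1.0
```

```bash
cat > see.py <<'E'
from h import *
import sys
s=st(); im=grab_frame('top'); save(im,sys.argv[1],(210,150,500,330),2.7)
im=grab_frame('side'); save(im,'s'+sys.argv[1],(190,120,450,380),2.3)
E
python3 see.py a2.png
```

```text
t 8.3 p [0.5121 0.0446 0.1336] y [ 0.9974 -0.0724 -0.0002] z [-0.0002 -0.0005 -1.    ] F [0.9966 0.4292 0.2325] w 1.0
```

View pics/a2.png

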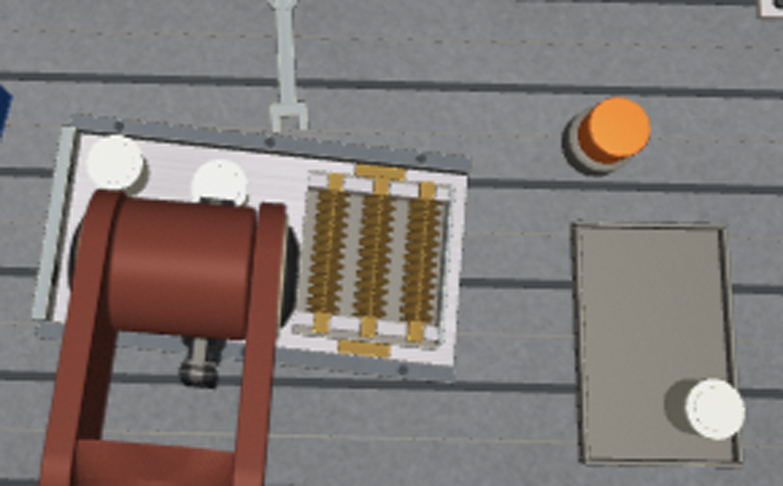

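View pics/sa2.png

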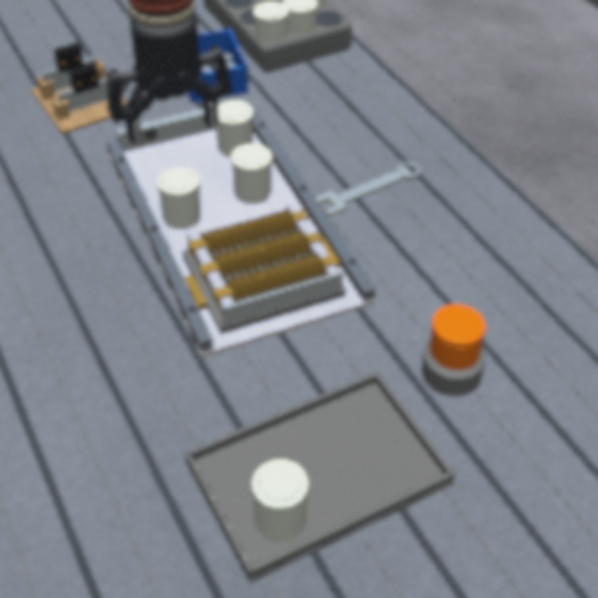

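Call:
drive_tool --series '[[[0,0,-0.05],[0,0,0]],[[0,0,-0.097],[0,0,0]],[[0,0,-0.097],[0,0,0]],[[0,0,-0.097],[0,0,0]]]'

```text
time: 8.8
tool_pos: [0.5116, 0.0427, 0.0365]
tool_rot: [-0.001, 0.734, 0.679, -0.001]
contact_force: [1.1, -0.5, 0.8]
gripper_width: 1.0
```

Call:
drive_tool --series '[[[0,0,0],[0,0,0]],[[0,0,0],[0,0,0]],[[0,0,0],[0,0,0]],[[0,0,0],[0,0,0]],[[0,0,0],[0,0,0]],[[0,0,0],[0,0,0]]]' --fingers 1

```text
time: 9.4
tool_pos: [0.5148, 0.0436, 0.04]
tool_rot: [0.002, 0.733, 0.68, 0.002]
contact_force: [-0.2, -1.2, 5.2]
gripper_width: 0.585
```

Call:
drive_tool --series '[[[0,0,0.05],[0,0,0]],[[0,0,0.1],[0,0,0]],[[-0.01,-0.045,0.1],[0,0,0]],[[-0.02,-0.09,0.1],[0,0,1]],[[-0.03,-0.135,0.1],[0,0,2]],[[-0.04,-0.18,0.1],[0,0,3]],[[-0.05,-0.225,0.1],[0,0,4]],[[-0.06,-0.27,0.1],[0,0,4]]]'

```text
time: 10.2
tool_pos: [0.4517, -0.2279, 0.1377]
tool_rot: [0.001, 0.709, 0.705, 0.0]
contact_force: [0.6, 0.8, -2.2]
gripper_width: 0.585
```

Call:
drive_tool --series '[[[-0.01,-0.045,0],[0,0,0]],[[-0.02,-0.09,0],[0,0,0]],[[-0.026,-0.113,0],[0,0,0]],[[-0.026,-0.113,0],[0,0,0]],[[-0.026,-0.113,0],[0,0,0]]]'

```text
time: 10.7
tool_pos: [0.4261, -0.3392, 0.137]
tool_rot: [0.0, 0.709, 0.705, 0.0]
contact_force: [-0.5, 0.5, -1.5]
gripper_width: 0.585
```

Call:
drive_tool --series '[[[0,0,-0.05],[0,0,0]],[[0,0,-0.09],[0,0,0]],[[0,0,-0.1],[0,0,0]],[[0,0,-0.102],[0,0,0]],[[0,0,-0.102],[0,0,0]]]'

```text
time: 11.2
tool_pos: [0.4266, -0.3377, 0.036]
tool_rot: [-0.001, 0.708, 0.706, 0.0]
contact_force: [-2.7, 3.1, 4.6]
gripper_width: 0.587
```

Call:
drive_tool --series '[[[0,0,0],[0,0,0]],[[0,0,0],[0,0,0]],[[0,0,0],[0,0,0]],[[0,0,0],[0,0,0]]]' --fingers -1

```text
time: 11.6
tool_pos: [0.4264, -0.3391, 0.0348]
tool_rot: [0.0, 0.709, 0.705, 0.0]
contact_force: [0.1, -0.7, 0.6]
gripper_width: 1.0
```

Call:
drive_tool --series '[[[0,0,0.05],[0,0,0]],[[0.01,0.02,0.09],[0,0,0]],[[0.03,0.065,0.1],[0,0,0]],[[0.05,0.11,0.1],[0,0,-1]],[[0.07,0.155,0.1],[0,0,-2]],[[0.09,0.2,0.1],[0,0,-3]],[[0.11,0.24,0.1],[0,0,-4]],[[0.13,0.28,0.1],[0,0,-4]]]'

```text
time: 12.4
tool_pos: [0.5568, -0.0573, 0.1349]
tool_rot: [0.0, 0.733, 0.68, 0.0]
contact_force: [1.5, -0.9, 0.8]
gripper_width: 1.003
```

Call:
drive_tool --series '[[[0.02,0.04,0],[0,0,0]],[[0.045,0.08,0],[0,0,0]],[[0.059,0.106,0],[0,0,0]],[[0.059,0.106,0],[0,0,0]],[[0.059,0.106,0],[0,0,0]]]'

```text
time: 12.9
tool_pos: [0.6151, 0.0472, 0.1343]
tool_rot: [-0.0, 0.733, 0.681, -0.0]
contact_force: [0.6, 0.3, -0.8]
gripper_width: 0.994
```

```bash
python3 see.py a3.png
```

```text
t 12.9 p [0.6151 0.0472 0.1343] y [ 0.9973 -0.0736 -0.0008] z [-0.0008 -0.0004 -1.    ] F [ 0.6324  0.2541 -0.7957] w 0.994
```

View pics/a3.png

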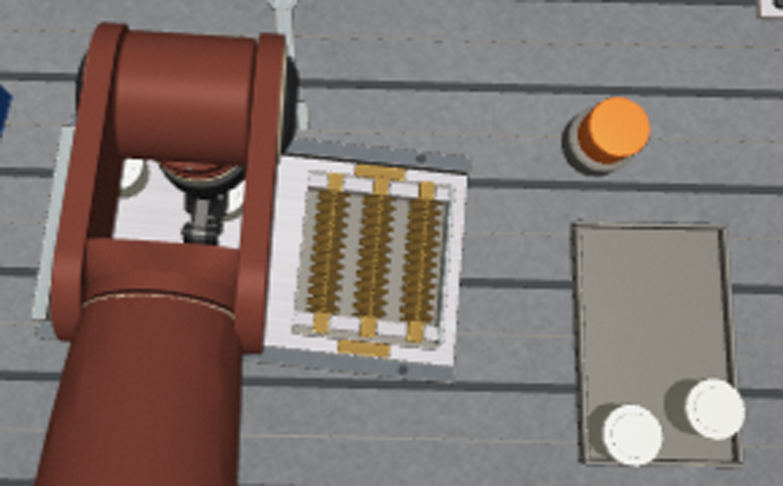

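View pics/sa3.png

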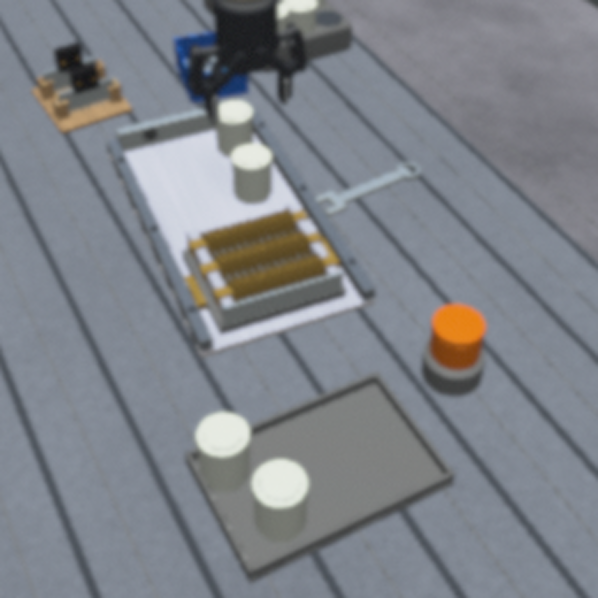

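```bash
python3 - <<'E'
from h import *
C=cam('top')
print(back(C,[(210+632/2.7,150+434/2.7),(210+715/2.7,150+408/2.7)],.067))
C=cam('side')
print(back(C,[(190+223/2.3,120+433/2.3),(190+280/2.3,120+484/2.3)],.067))
E
```

```text
[[ 0.4017 -0.3293  0.067 ]
 [ 0.4261 -0.4053  0.067 ]]
[[ 0.4034 -0.3302  0.067 ]
 [ 0.4266 -0.4077  0.067 ]]
```

Call:
drive_tool --series '[[[0.001,0,-0.05],[0,0,0]],[[0.001,0,-0.098],[0,0,0]],[[0.001,0,-0.098],[0,0,0]],[[0.001,0,-0.098],[0,0,0]]]'

```text
time: 13.4
tool_pos: [0.6152, 0.0459, 0.0363]
tool_rot: [-0.001, 0.734, 0.68, -0.001]
contact_force: [0.4, 0.5, 1.3]
gripper_width: 1.001
```

Call:
drive_tool --series '[[[0,0,0],[0,0,0]],[[0,0,0],[0,0,0]],[[0,0,0],[0,0,0]],[[0,0,0],[0,0,0]],[[0,0,0],[0,0,0]],[[0,0,0],[0,0,0]]]' --fingers 1

```text
time: 14.0
tool_pos: [0.6186, 0.0466, 0.0404]
tool_rot: [0.002, 0.733, 0.68, 0.002]
contact_force: [-0.4, -0.1, 6.5]
gripper_width: 0.587
```

Call:
drive_tool --series '[[[0,0,0.05],[0,0,0]],[[0,0,0.1],[0,0,0]],[[-0.005,-0.045,0.1],[0,0,0]],[[-0.013,-0.09,0.1],[0,0,1]],[[-0.02,-0.135,0.1],[0,0,2]],[[-0.028,-0.18,0.1],[0,0,3]],[[-0.035,-0.225,0.1],[0,0,4]],[[-0.042,-0.27,0.1],[0,0,4]]]'

```text
time: 14.8
tool_pos: [0.5739, -0.2249, 0.1378]
tool_rot: [0.001, 0.709, 0.705, 0.0]
contact_force: [-0.2, 0.0, -2.4]
gripper_width: 0.588
```

Call:
drive_tool --series '[[[-0.007,-0.045,0],[0,0,0]],[[-0.014,-0.09,0],[0,0,0]],[[-0.022,-0.135,0],[0,0,0]],[[-0.028,-0.183,0],[0,0,0]],[[-0.028,-0.183,0],[0,0,0]],[[-0.028,-0.183,0],[0,0,0]]]'

```text
time: 15.4
tool_pos: [0.5459, -0.4072, 0.1373]
tool_rot: [0.0, 0.71, 0.705, 0.0]
contact_force: [0.2, 0.4, -1.7]
gripper_width: 0.586
```

Call:
drive_tool --series '[[[0,0,-0.05],[0,0,0]],[[0,0,-0.09],[0,0,0]],[[0,0,-0.1],[0,0,0]],[[0,0,-0.102],[0,0,0]],[[0,0,-0.102],[0,0,0]]]'

```text
time: 15.9
tool_pos: [0.5468, -0.4047, 0.0361]
tool_rot: [-0.0, 0.708, 0.706, 0.0]
contact_force: [-2.2, 1.9, 2.5]
gripper_width: 0.585
```

Call:
drive_tool --series '[[[0,0,0],[0,0,0]],[[0,0,0],[0,0,0]],[[0,0,0],[0,0,0]],[[0,0,0],[0,0,0]]]' --fingers -1

```text
time: 16.3
tool_pos: [0.5464, -0.4062, 0.0349]
tool_rot: [0.0, 0.709, 0.705, 0.0]
contact_force: [0.6, 0.0, 0.8]
gripper_width: 1.002
```

Call:
drive_tool --series '[[[0,0,0.05],[0,0,0]],[[0,0.02,0.09],[0,0,0]],[[0.005,0.065,0.1],[0,0,0]],[[0.01,0.11,0.1],[0,0,-1]],[[0.02,0.155,0.1],[0,0,-2]],[[0.03,0.2,0.1],[0,0,-3]],[[0.04,0.245,0.1],[0,0,-4]],[[0.05,0.29,0.1],[0,0,-4]]]'

```text
time: 17.1
tool_pos: [0.5964, -0.1145, 0.1349]
tool_rot: [0.0, 0.733, 0.68, 0.0]
contact_force: [0.9, 0.1, 0.7]
gripper_width: 0.999
```

```bash
python3 cans.py a4.png
```

```text
t 17.55 p [ 0.596  -0.1176  0.1347] y [ 0.997  -0.0768 -0.0001] z [-0.0001 -0.0001 -1.    ] F [ 0.9216  0.1807 -0.4514] w 1.001
0.69 [ 0.4008 -0.3211  0.064 ]
0.8 [ 0.4015 -0.3277  0.031 ]
0.92 [ 0.4262 -0.4044  0.0375]
0.83 [ 0.4263 -0.3956  0.0686]
0.57 [ 0.4268 -0.4036  0.0382]
0.57 [0.4871 0.334  0.0565]
0.79 [ 0.544  -0.3966  0.0656]
0.6 [ 0.544  -0.4023  0.0382]
0.72 [ 0.5472 -0.4019  0.035 ]
0.87 [0.6358 0.1443 0.0701]
0.43 [0.6455 0.1471 0.0397]
0.66 [0.6855 0.3338 0.0019]
```

View pics/a4.png

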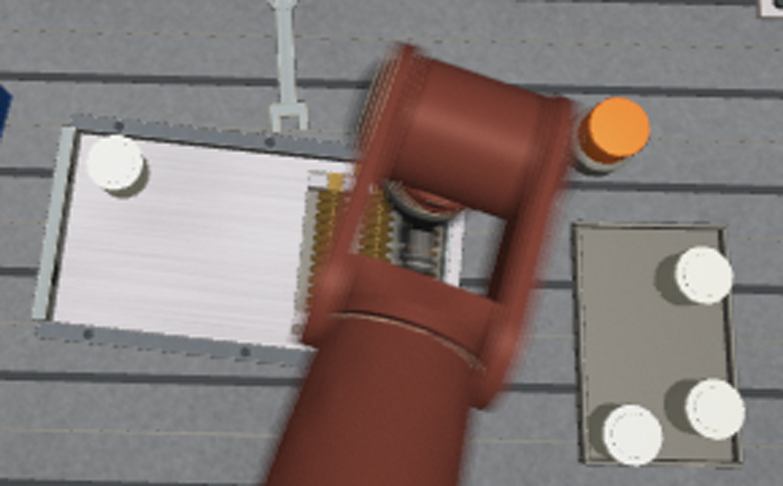

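Call:
drive_tool --series '[[[0.008,0.045,0],[0,0,0]],[[0.016,0.09,0],[0,0,0]],[[0.024,0.135,0],[0,0,0]],[[0.032,0.18,0],[0,0,0]],[[0.04,0.225,0],[0,0,0]],[[0.044,0.264,0],[0,0,0]],[[0.044,0.264,0],[0,0,0]],[[0.044,0.264,0],[0,0,0]]]'

```text
time: 18.35
tool_pos: [0.6403, 0.1475, 0.1344]
tool_rot: [0.0, 0.733, 0.68, -0.0]
contact_force: [0.1, -0.1, -0.4]
gripper_width: 1.0
```

Call:
drive_tool --series '[[[0,0,-0.05],[0,0,0]],[[0,0,-0.098],[0,0,0]],[[0,0,-0.098],[0,0,0]],[[0,0,-0.098],[0,0,0]]]'

```text
time: 18.75
tool_pos: [0.6396, 0.1461, 0.0361]
tool_rot: [-0.001, 0.734, 0.679, -0.001]
contact_force: [1.1, 0.2, 1.3]
gripper_width: 0.999
```

Call:
drive_tool --series '[[[0,0,0],[0,0,0]],[[0,0,0],[0,0,0]],[[0,0,0],[0,0,0]],[[0,0,0],[0,0,0]],[[0,0,0],[0,0,0]],[[0,0,0],[0,0,0]]]' --fingers 1

```text
time: 19.35
tool_pos: [0.6427, 0.148, 0.0406]
tool_rot: [0.002, 0.733, 0.68, 0.002]
contact_force: [-0.3, -0.7, 6.9]
gripper_width: 0.587
```

Call:
drive_tool --series '[[[0,0,0.05],[0,0,0]],[[0,0,0.1],[0,0,0]],[[-0.01,-0.045,0.1],[0,0,0]],[[-0.02,-0.09,0.1],[0,0,1]],[[-0.03,-0.135,0.1],[0,0,2]],[[-0.04,-0.18,0.1],[0,0,3]],[[-0.05,-0.225,0.1],[0,0,4]],[[-0.06,-0.27,0.1],[0,0,4]]]'

```text
time: 20.15
tool_pos: [0.5799, -0.1239, 0.138]
tool_rot: [0.001, 0.709, 0.706, 0.0]
contact_force: [1.3, 0.7, -0.5]
gripper_width: 0.584
```

Call:
drive_tool --series '[[[-0.01,-0.045,0],[0,0,0]],[[-0.02,-0.09,0],[0,0,0]],[[-0.03,-0.135,0],[0,0,0]],[[-0.035,-0.18,0],[0,0,0]],[[-0.035,-0.215,0],[0,0,0]],[[-0.035,-0.215,0],[0,0,0]],[[-0.035,-0.215,0],[0,0,0]]]'

```text
time: 20.85
tool_pos: [0.5452, -0.3378, 0.1374]
tool_rot: [0.0, 0.709, 0.705, 0.0]
contact_force: [0.3, 0.6, -1.9]
gripper_width: 0.587
```

Call:
drive_tool --series '[[[0,0,-0.05],[0,0,0]],[[0,0,-0.09],[0,0,0]],[[0,0,-0.1],[0,0,0]],[[0,0,-0.102],[0,0,0]],[[0,0,-0.102],[0,0,0]]]'

```text
time: 21.35
tool_pos: [0.5455, -0.3356, 0.0361]
tool_rot: [-0.001, 0.708, 0.706, -0.0]
contact_force: [-2.0, 1.5, 1.2]
gripper_width: 0.587
```

Call:
drive_tool --series '[[[0,0,0],[0,0,0]],[[0,0,0],[0,0,0]],[[0,0,0],[0,0,0]],[[0,0,0],[0,0,0]]]' --fingers -1

```text
time: 21.75
tool_pos: [0.5454, -0.3372, 0.035]
tool_rot: [0.0, 0.709, 0.705, 0.0]
contact_force: [-0.4, 0.8, -0.7]
gripper_width: 1.002
```

Call:
drive_tool --series '[[[0,0,0.05],[0,0,0]],[[0,0,0.1],[0,0,0]],[[0,0.05,0.1],[0,0,-1]],[[0.005,0.1,0.1],[0,0,-2]],[[0.008,0.127,0.1],[0,0,-4]],[[0.008,0.127,0.1],[0,0,-4]]]' --fingers -1

```text
time: 22.35
tool_pos: [0.5533, -0.2069, 0.1347]
tool_rot: [-0.0, 0.732, 0.681, 0.0]
contact_force: [-0.6, -0.9, -0.2]
gripper_width: 1.003
```

```bash
python3 see.py a5.png; python3 - <<'E'
from h import *
W=cam('wrist');im=grab_frame('wrist'); save(im,'w5.png')
for n in ['carrier_back','carrier','carrier_front','stop_face','screw_b_center']:
    for c in ['wrist','side']: print(n,c,[(np.array(d['location']),round(d['confidence'],2)) for d in place_of(c,n)])
E
```

```text
t 22.35 p [ 0.5533 -0.2069  0.1347] y [ 0.9975 -0.0713 -0.0001] z [-0.      0.0009 -1.    ] F [-0.641  -0.9028 -0.1817] w 1.003
carrier_back wrist [(array([ 0.5559, -0.1684,  0.0318]), 0.97)]
carrier_back side [(array([ 0.557 , -0.1637,  0.033 ]), 0.88)]
carrier wrist [(array([ 0.5598, -0.0978,  0.0033]), 0.88)]
carrier side [(array([ 0.5569, -0.1021,  0.0112]), 0.88)]
carrier_front wrist []
carrier_front side [(array([ 0.5694, -0.0299,  0.0334]), 0.97)]
stop_face wrist [(array([ 0.6869, -0.3251,  0.0002]), 0.75)]
stop_face side [(array([0.5862, 0.2   , 0.0302]), 0.82)]
screw_b_center wrist [(array([ 0.5568, -0.0964,  0.0417]), 0.97)]
screw_b_center side [(array([ 0.557 , -0.1002,  0.0441]), 0.66)]
```

View pics/sa5.png

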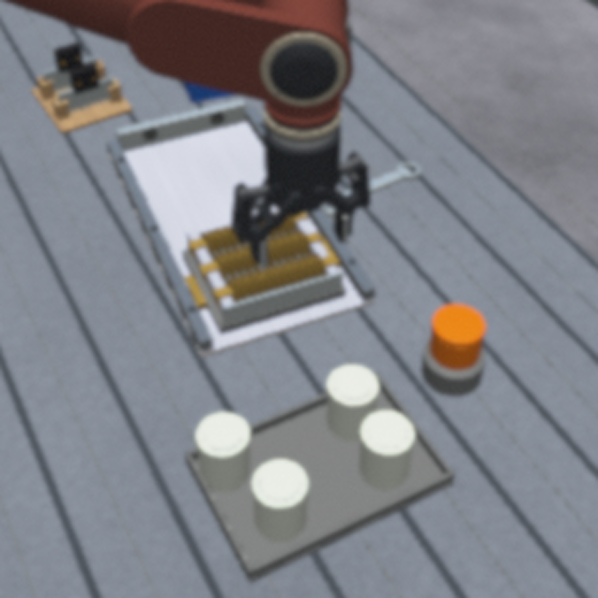

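View pics/w5.png

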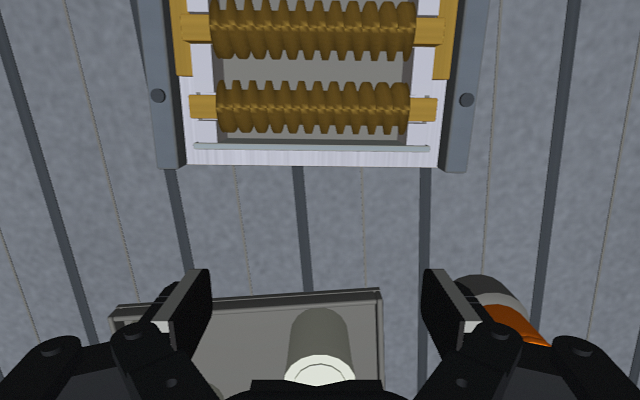

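```bash
python3 - <<'E'
from h import *
im=cv2.imread('pics/w5.png')[:,:,::-1]
save(im,'w5z.png',(120,0,500,190),2.1)
E
```

```text
(no output)
```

View pics/w5z.png

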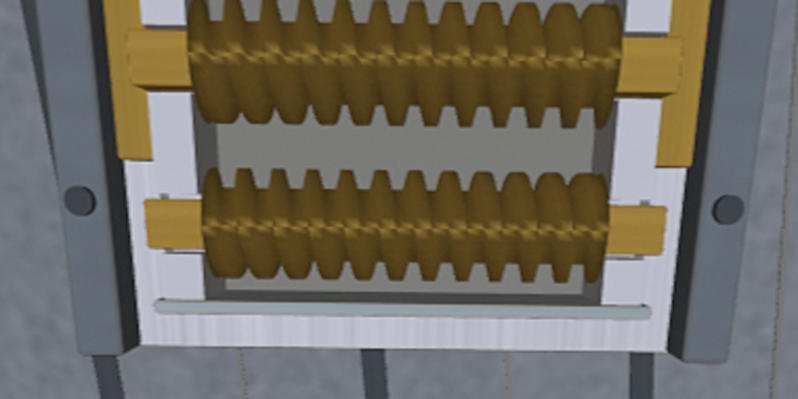

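```bash
python3 - <<'E'
from h import *
W=cam('wrist')
f=lambda L:[(120+a/2.1,b/2.1) for a,b in L]
P=back(W,f([(108,352),(682,360),(92,5),(718,5)]),.028); print(P, np.linalg.norm(P[0]-P[1]),np.linalg.norm(P[2]-P[3]))
m0=(P[0]+P[1])/2;m1=(P[2]+P[3])/2; print(m0,m1)
Q=back(W,f([(155,308),(650,313)]),.050); print(Q,np.linalg.norm(Q[0]-Q[1]),Q.mean(0))
# brass screw ends -> z .043
S=back(W,f([(146,222),(665,229)]),.043+.0); print('c',S,S.mean(0),np.linalg.norm(S[0]-S[1]))
S=back(W,f([(127,60),(682,66)]),.043); print('b',S,S.mean(0),np.linalg.norm(S[0]-S[1]))
for L in (P[:2],Q,S): d=L[1]-L[0]; print(np.degrees(np.arctan2(d[1],d[0])))
E
```

```text
[[ 0.4529 -0.1756  0.028 ]
 [ 0.6453 -0.193   0.028 ]
 [ 0.4684 -0.0725  0.028 ]
 [ 0.6528 -0.0866  0.028 ]] 0.19322812817256774 0.18497923024983848
[ 0.5491 -0.1843  0.028 ] [ 0.5606 -0.0796  0.028 ]
[[ 0.4789 -0.1597  0.05  ]
 [ 0.6276 -0.1726  0.05  ]] 0.14927799363429042 [ 0.5532 -0.1662  0.05  ]
c [[ 0.4783 -0.1349  0.043 ]
 [ 0.6338 -0.1488  0.043 ]] [ 0.556  -0.1418  0.043 ] 0.1561563639822741
b [[ 0.4808 -0.0907  0.043 ]
 [ 0.6376 -0.1042  0.043 ]] [ 0.5592 -0.0975  0.043 ] 0.15733970467559236
-5.175772735657308
-4.940626417974523
-4.919138386705361
```

Call:
drive_tool --series '[[[-0.003,-0.005,0],[0,0,-0.5]],[[-0.003,-0.005,0],[0,0,-0.5]],[[-0.003,-0.005,-0.04],[0,0,-0.5]],[[-0.003,-0.005,-0.08],[0,0,-0.5]],[[-0.003,-0.005,-0.107],[0,0,-0.5]],[[-0.003,-0.005,-0.107],[0,0,-0.5]],[[-0.003,-0.005,-0.107],[0,0,-0.5]],[[-0.003,-0.005,-0.107],[0,0,-0.5]]]' --fingers 1

```text
time: 23.8
tool_pos: [0.5519, -0.2161, 0.0302]
tool_rot: [0.002, 0.736, 0.677, 0.001]
contact_force: [0.3, 0.5, 0.7]
gripper_width: -0.001
```

```bash
python3 - <<'E'
from h import *
st()
W=cam('wrist');im=grab_frame('wrist'); save(im,'w6.png')
im=grab_frame('side'); save(im,'s6.png',(250,120,410,280),4)
E
```

```text
t 23.8 p [ 0.5519 -0.2161  0.0302] y [ 0.9965 -0.0836  0.0037] z [ 0.0036 -0.0019 -1.    ] F [0.2906 0.4763 0.7286] w -0.001
```

View pics/w6.png

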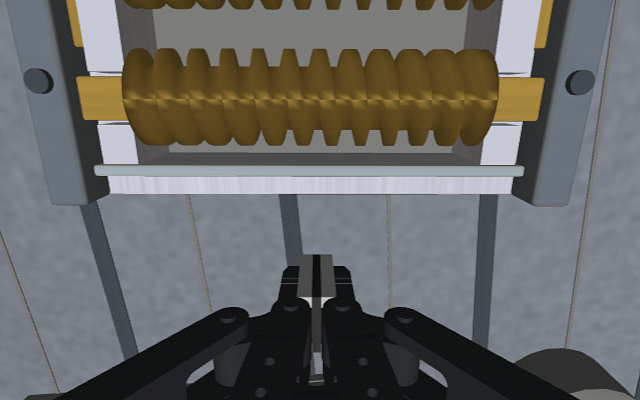

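View pics/s6.png

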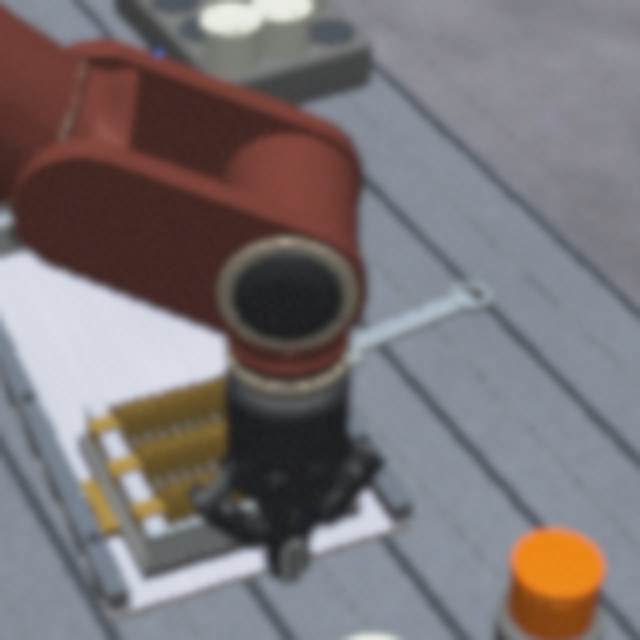

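Call:
drive_tool --series '[[[-0.001,0.01,0],[0,0,-0.3]],[[-0.001,0.02,0],[0,0,-0.3]],[[0,0.03,0],[0,0,-0.3]],[[0.001,0.04,0],[0,0,-0.3]],[[0.002,0.05,0],[0,0,-0.3]],[[0.003,0.06,0],[0,0,-0.3]]]'

```text
time: 24.5
tool_pos: [0.5533, -0.156, 0.0279]
tool_rot: [0.002, 0.737, 0.675, -0.001]
contact_force: [-0.6, -6.9, -1.4]
gripper_width: 0.002
```

Call:
drive_tool --series '[[[0.001,0.012,0],[0,0,0]],[[0.002,0.024,0],[0,0,0]],[[0.003,0.036,0],[0,0,0]],[[0.004,0.048,0],[0,0,0]],[[0.005,0.06,0],[0,0,0]],[[0.006,0.072,0],[0,0,0]],[[0.007,0.084,0],[0,0,0]],[[0.008,0.096,0],[0,0,0]]]'

```text
time: 25.3
tool_pos: [0.5613, -0.0601, 0.0279]
tool_rot: [0.002, 0.737, 0.675, -0.001]
contact_force: [-0.7, -7.5, 0.7]
gripper_width: 0.0
```

```bash
python3 - <<'E'
from h import *
st()
W=cam('wrist');im=grab_frame('wrist'); save(im,'w7.png')
print([d['location'] for n in ['carrier','stop_face'] for d in place_of('side' if n=='stop_face' else 'wrist',n)])
E
```

```text
t 25.3 p [ 0.5613 -0.0601  0.0279] y [ 0.9961 -0.0878  0.0006] z [ 0.0002 -0.0044 -1.    ] F [-0.722  -7.5375  0.7477] w 0.0
[[0.5443, -0.4018, 0.0411], [0.5837, 0.201, 0.0305], [0.4892, 0.3701, 0.0034]]
```

View pics/w7.png

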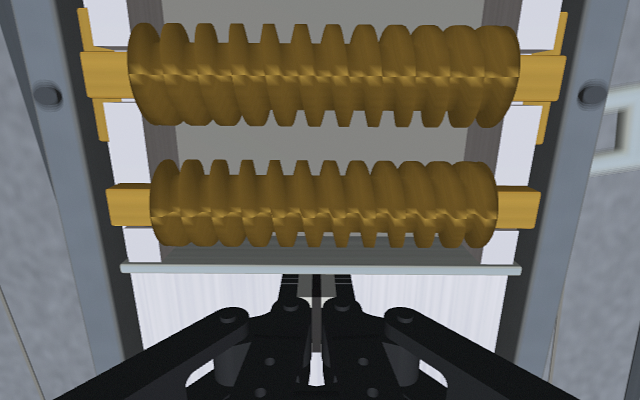

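Call:
drive_tool --series '[[[0.001,0.012,0],[0,0,0]],[[0.002,0.024,0],[0,0,0]],[[0.003,0.036,0],[0,0,0]],[[0.004,0.048,0],[0,0,0]],[[0.005,0.06,0],[0,0,0]],[[0.006,0.072,0],[0,0,0]],[[0.007,0.084,0],[0,0,0]],[[0.008,0.094,0],[0,0,0]]]'

```text
time: 26.25
tool_pos: [0.5691, 0.0333, 0.0278]
tool_rot: [0.001, 0.738, 0.675, -0.002]
contact_force: [-1.4, -8.6, 0.6]
gripper_width: -0.001
```

Call:
drive_tool --series '[[[0.0005,0.003,0],[0,0,0]],[[0.0005,0.006,0],[0,0,0]],[[0.001,0.009,0],[0,0,0]],[[0.001,0.012,0],[0,0,0]]]'

```text
time: 26.65
tool_pos: [0.5702, 0.0449, 0.0278]
tool_rot: [0.001, 0.738, 0.675, -0.002]
contact_force: [-0.4, -8.0, 1.6]
gripper_width: 0.002
```

Call:
drive_tool --series '[[[0,0.002,0],[0,0,0]],[[0,0.004,0],[0,0,0]],[[0.0005,0.006,0],[0,0,0]]]'

```text
time: 26.95
tool_pos: [0.5705, 0.0507, 0.0278]
tool_rot: [0.001, 0.738, 0.675, -0.002]
contact_force: [-1.7, -9.2, 2.3]
gripper_width: -0.001
```

Call:
drive_tool --series '[[[0,0.002,0],[0,0,0]],[[0,0.004,0],[0,0,0]]]'

```text
time: 27.15
tool_pos: [0.5717, 0.052, 0.0279]
tool_rot: [0.005, 0.737, 0.675, -0.003]
contact_force: [2.8, -23.5, -0.9]
gripper_width: -0.001
```

Call:
drive_tool --series '[[[0,0.001,0],[0,0,0]],[[0,0.001,0],[0,0,0]]]'

```text
time: 27.35
tool_pos: [0.5717, 0.052, 0.0279]
tool_rot: [0.005, 0.738, 0.675, -0.003]
contact_force: [2.2, -21.5, -2.0]
gripper_width: -0.003
```

Call:
drive_tool --series '[[[0,-0.02,0],[0,0,0]],[[-0.002,-0.05,0],[0,0,0]],[[-0.002,-0.05,0.05],[0,0,0]],[[-0.002,-0.05,0.1],[0,0,0]],[[-0.002,-0.05,0.15],[0,0,0]],[[-0.002,-0.05,0.17],[0,0,0]],[[-0.002,-0.05,0.17],[0,0,0]]]'

```text
time: 28.05
tool_pos: [0.5712, 0.0078, 0.203]
tool_rot: [0.003, 0.738, 0.675, 0.003]
contact_force: [0.6, -0.9, 0.4]
gripper_width: 0.002
```

```bash
python3 - <<'E'
from h import *
st()
W=cam('wrist');im=grab_frame('wrist'); save(im,'w8.png',None,1.25)
im=grab_frame('side'); save(im,'s8.png',(200,120,360,270),4)
for n in ['carrier_front','stop_face','carrier','carrier_back','screw_a_center','screw_b_center','screw_c_center']:
    for c in ['wrist','side']: print(n,c,[(np.array(d['location']),round(d['confidence'],2)) for d in place_of(c,n)])
E
```

```text
t 28.05 p [0.5712 0.0078 0.203 ] y [ 0.996  -0.0888  0.0091] z [ 0.0091 -0.0005 -1.    ] F [ 0.6389 -0.8992  0.3619] w 0.002
carrier_front wrist [(array([0.5795, 0.0893, 0.0413]), 0.66)]
carrier_front side []
stop_face wrist []
stop_face side [(array([0.5841, 0.2011, 0.0274]), 0.85), (array([ 0.4243, -0.3974,  0.0402]), 0.53)]
carrier wrist [(array([0.5763, 0.1335, 0.007 ]), 0.63), (array([0.5778, 0.0891, 0.0409]), 0.47)]
carrier side [(array([0.5804, 0.1294, 0.0127]), 0.88)]
carrier_back wrist [(array([0.577 , 0.068 , 0.0332]), 0.69)]
carrier_back side [(array([0.5785, 0.0642, 0.0342]), 0.93), (array([0.5731, 0.011 , 0.0013]), 0.72)]
screw_a_center wrist []
screw_a_center side []
screw_b_center wrist [(array([0.5817, 0.1355, 0.0417]), 0.62)]
screw_b_center side [(array([0.5779, 0.129 , 0.0439]), 0.88), (array([0.5766, 0.0651, 0.0331]), 0.34)]
screw_c_center wrist [(array([0.5791, 0.0857, 0.0436]), 0.78)]
screw_c_center side [(array([0.5769, 0.0904, 0.0418]), 0.6)]
```

View pics/w8.png

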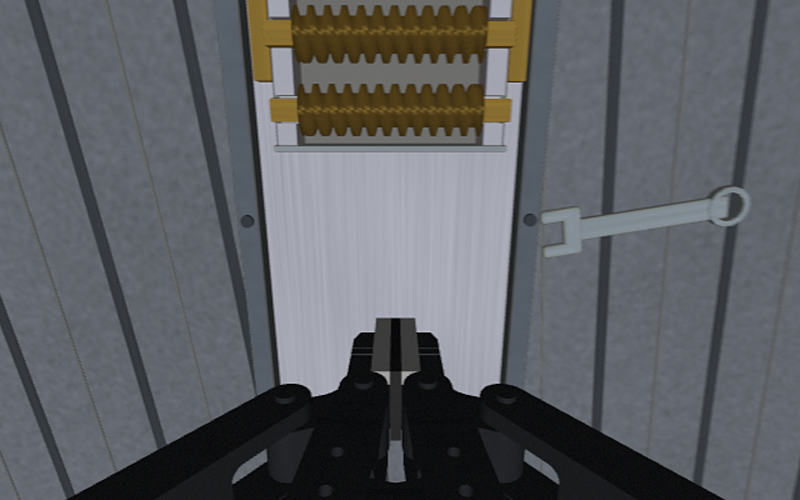

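View pics/s8.png

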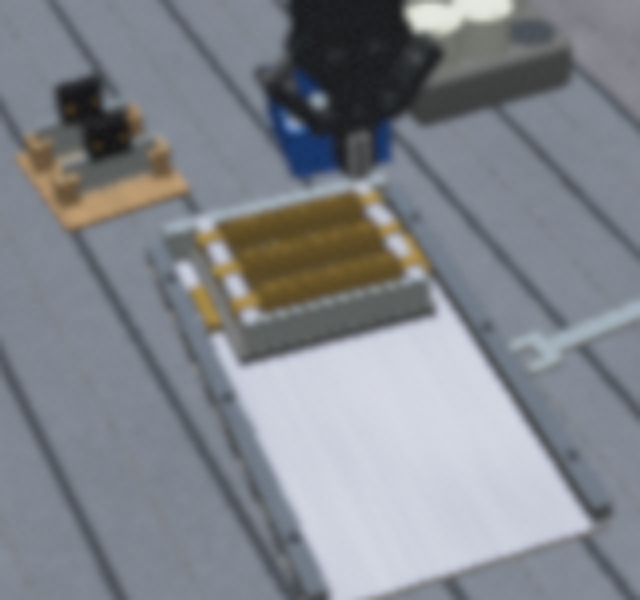

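Call:
drive_tool --series '[[[-0.085,0.32,0.0],[0,0,98]],[[-0.085,0.32,0.0],[0,0,98]],[[-0.085,0.32,0.0],[0,0,98]],[[-0.085,0.32,0.0],[0,0,98]],[[-0.085,0.32,0.0],[0,0,98]],[[-0.085,0.32,0.0],[0,0,98]],[[-0.085,0.32,0.0],[0,0,98]],[[-0.085,0.32,0.0],[0,0,98]]]' --fingers 0.2

```text
time: 29.65
tool_pos: [0.4822, 0.3314, 0.1979]
tool_rot: [-0.0, 0.222, 0.975, 0.001]
contact_force: [0.3, -0.2, -0.7]
gripper_width: 0.401
```

Call:
drive_tool --series '[[[0.0,0.0,0.0],[0,0,8]],[[0.0,0.0,0.0],[0,0,16]],[[0.0,0.0,0.0],[0,0,24]],[[0.0,0.0,0.0],[0,0,28.5]],[[0.0,0.0,0.0],[0,0,28.5]]]'

```text
time: 30.15
tool_pos: [0.4837, 0.3279, 0.1978]
tool_rot: [0.0, -0.019, 1.0, 0.0]
contact_force: [-0.4, -0.3, -0.5]
gripper_width: 0.403
```

```bash
python3 - <<'E'
from h import *
s=st()
W=cam('wrist');im=grab_frame('wrist'); save(im,'w9.png',None,1.25); np.save('w9.npy',im)
im=grab_frame('top'); save(im,'t9.png',(110,170,410,320),2.6)
for n in ['leaf_coarse_center','leaf_fine_center','gauge_rest']:
    for c in ['wrist','top']: print(n,c,[(np.array(d['location']),round(d['confidence'],2)) for d in place_of(c,n)])
st()
E
```

```text
t 30.15 p [0.4837 0.3279 0.1978] y [-0.0376  0.9993  0.0001] z [ 0.0002  0.0001 -1.    ] F [-0.3641 -0.2843 -0.4561] w 0.403
leaf_coarse_center wrist [(array([0.492 , 0.3318, 0.0426]), 0.89), (array([ 0.4865,  0.3658, -0.0007]), 0.36)]
leaf_coarse_center top [(array([0.4856, 0.3371, 0.0443]), 0.61), (array([0.576 , 0.0587, 0.0349]), 0.35)]
leaf_fine_center wrist [(array([0.4863, 0.3944, 0.0413]), 0.63)]
leaf_fine_center top [(array([0.4839, 0.3965, 0.0476]), 0.6), (array([0.4873, 0.3369, 0.0447]), 0.56), (array([ 0.4273, -0.4059,  0.0364]), 0.54), (array([0.5836, 0.1781, 0.0414]), 0.25)]
gauge_rest wrist [(array([0.4867, 0.3622, 0.0004]), 0.77)]
gauge_rest top [(array([0.572 , 0.0903, 0.0433]), 0.69), (array([0.4829, 0.3611, 0.0003]), 0.58)]
t 30.55 p [0.4837 0.3278 0.1977] y [-0.0373  0.9993  0.    ] z [ 0.  0. -1.] F [-0.3374  0.635  -0.398 ] w 0.399
```

View pics/w9.png

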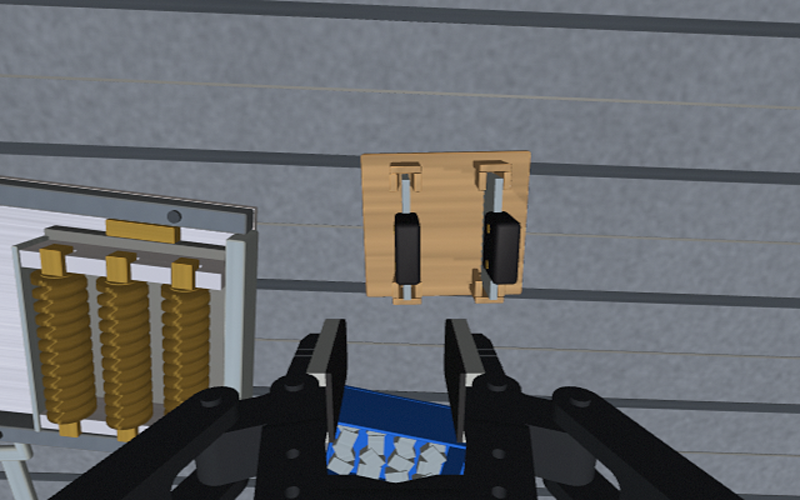

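View pics/t9.png

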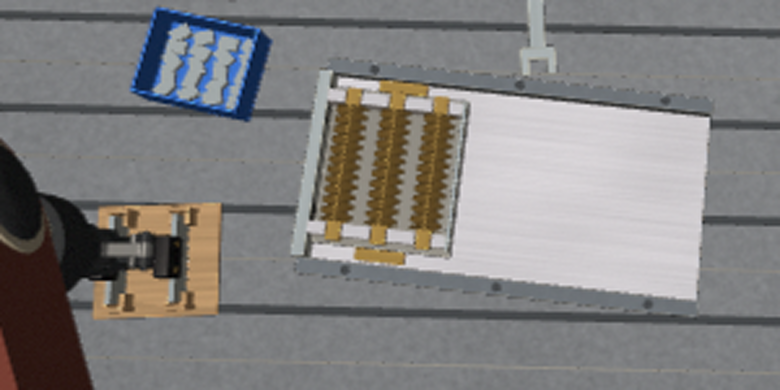

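```bash
python3 - <<'E'
from h import *
im=np.load('w9.npy'); save(im,'w9z.png',(270,110,440,250),4.6)
E
```

```text
(no output)
```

View pics/w9z.png

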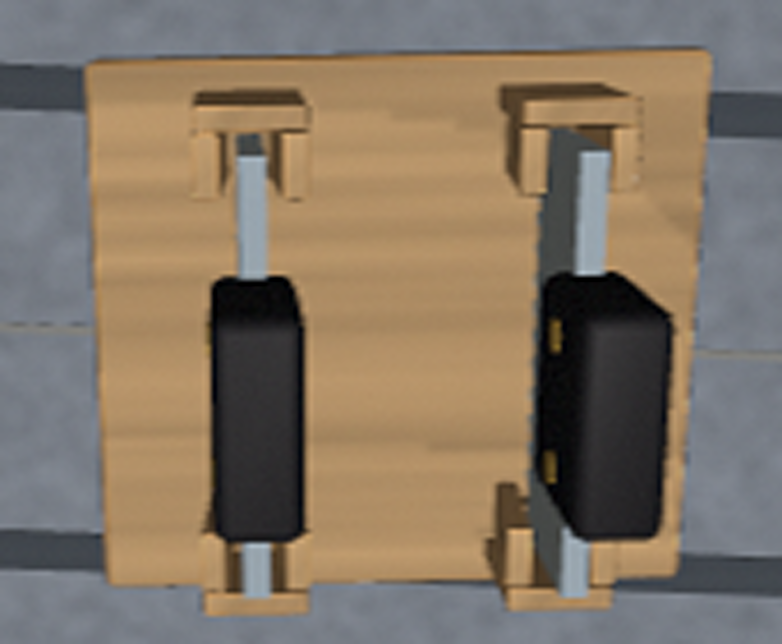

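```bash
python3 - <<'E'
from h import *
W=cam('wrist')
f=lambda L:[(270+a/4.6,110+b/4.6) for a,b in L]
for z in (.04,.044,.05,.06,.079):
    P=back(W,f([(252,155),(257,598)]),z); print(z,P.mean(0),np.linalg.norm(P[0]-P[1]),np.degrees(np.arctan2(*(P[1]-P[0])[1::-1])))
P=back(W,f([(257,320),(260,540),(214,430),(303,430)]),.079); print(P,np.linalg.norm(P[0]-P[1]),np.linalg.norm(P[2]-P[3]),(P[0]+P[1])/2)
P=back(W,f([(592,150),(573,598)]),.044); print('fine',P.mean(0),np.linalg.norm(P[0]-P[1]),np.degrees(np.arctan2(*(P[1]-P[0])[1::-1])))
P=back(W,f([(87,62),(710,52),(678,572),(108,584)]),.008); print('base',P,P.mean(0))
for i in range(4): d=P[(i+1)%4]-P[i]; print(np.linalg.norm(d),np.degrees(np.arctan2(d[1],d[0])))
E
```

```text
0.04 [0.4901 0.3372 0.04  ] 0.08659114853683345 3.1547620359583735
0.044 [0.489 0.337 0.044] 0.08544067243338963 3.154762035958383
0.05 [0.4874 0.3368 0.05  ] 0.08371495827822399 3.154762035958412
0.06 [0.4846 0.3365 0.06  ] 0.08083876801961458 3.154762035958372
0.079 [0.4795 0.3358 0.079 ] 0.07537400652825658 3.154762035958403
[[0.4684 0.3357 0.079 ]
 [0.5065 0.3379 0.079 ]
 [0.4873 0.3294 0.079 ]
 [0.4868 0.3441 0.079 ]] 0.038137358438734566 0.0147569872265554 [0.4874 0.3368 0.079 ]
fine [0.4863 0.398  0.044 ] 0.08633773184512639 3.5367777344096076
base [[0.434  0.3024 0.008 ]
 [0.4275 0.4249 0.008 ]
 [0.5372 0.4318 0.008 ]
 [0.5445 0.3085 0.008 ]] [0.4858 0.3669 0.008 ]
0.12268739320225723 92.9930480076751
0.1098883464032001 3.5790958509399986
0.1234669568218428 -86.60544645417198
0.11074834227609884 -176.82720460918247
```

Call:
drive_tool --series '[[[0.0037,0.009,-0.04],[0,0,1]],[[0.0037,0.009,-0.08],[0,0,1]],[[0.0037,0.009,-0.09],[0,0,1]],[[0.0037,0.009,-0.09],[0,0,1]],[[0.0037,0.009,-0.09],[0,0,1]]]'

```text
time: 31.05
tool_pos: [0.4884, 0.3373, 0.1095]
tool_rot: [0.001, -0.028, 1.0, 0.001]
contact_force: [0.4, -0.3, 0.4]
gripper_width: 0.398
```

```bash
python3 - <<'E'
from h import *
s=st()
W=cam('wrist');im=grab_frame('wrist'); save(im,'w10.png',None,1.25); np.save('w10.npy',im)
print(proj(W,[[0.4874,0.3368,.079],s['tool_pos']]))
E
```

```text
t 31.05 p [0.4884 0.3373 0.1095] y [-0.055   0.9985  0.001 ] z [ 0.0022  0.0011 -1.    ] F [ 0.4096 -0.2844  0.355 ] w 0.398
[[313.1087 243.5593]
 [313.5709 273.0895]]
```

View pics/w10.png

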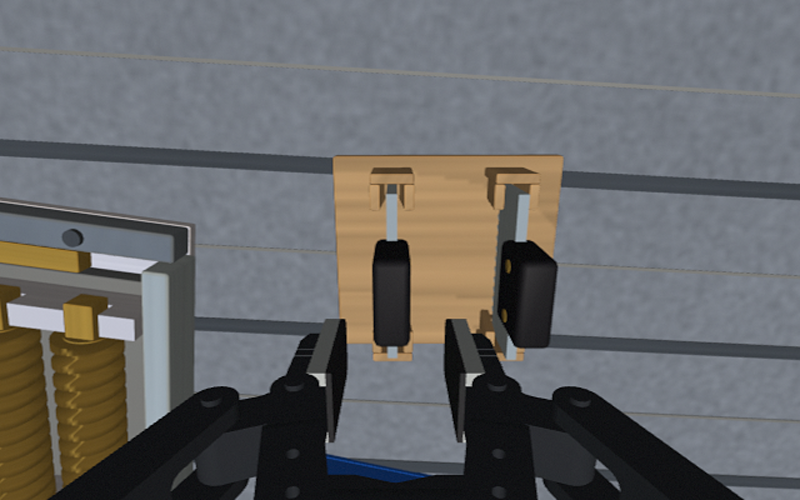

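```bash
python3 - <<'E'
from h import *
W=cam('wrist')
f=lambda L:[(a/1.25,b/1.25) for a,b in L]
for z in (.046,.05): 
    P=back(W,f([(392,195),(392,358)]),z); print(P.mean(0),np.linalg.norm(P[0]-P[1]))
P=back(W,f([(392,263),(392,347)]),.079); print(P.mean(0),np.linalg.norm(P[0]-P[1]))
E
```

```text
[0.4902 0.3373 0.046 ] 0.0853128941192486
[0.4887 0.3372 0.05  ] 0.08366763088257481
[0.4891 0.3374 0.079 ] 0.03841292643608842
```

Call:
drive_tool --series '[[[0.0,-0.0015,-0.02],[0,0,0]],[[0.0,-0.0015,-0.04],[0,0,0]],[[0.0,-0.0015,-0.055],[0,0,0]],[[0.0,-0.0015,-0.067],[0,0,0]],[[0.0,-0.0015,-0.067],[0,0,0]],[[0.0,-0.0015,-0.067],[0,0,0]]]'

```text
time: 31.7
tool_pos: [0.4878, 0.3355, 0.0413]
tool_rot: [0.0, -0.028, 1.0, 0.0]
contact_force: [-0.1, -0.1, 0.8]
gripper_width: 0.4
```

```bash
python3 - <<'E'
from h import *
s=st()
im=grab_frame('wrist'); save(im,'w11.png',None,1.25)
E
```

```text
t 31.7 p [0.4878 0.3355 0.0413] y [-0.0551  0.9985  0.0003] z [ 0.0006  0.0003 -1.    ] F [-0.1063 -0.144   0.834 ] w 0.4
```

View pics/w11.png

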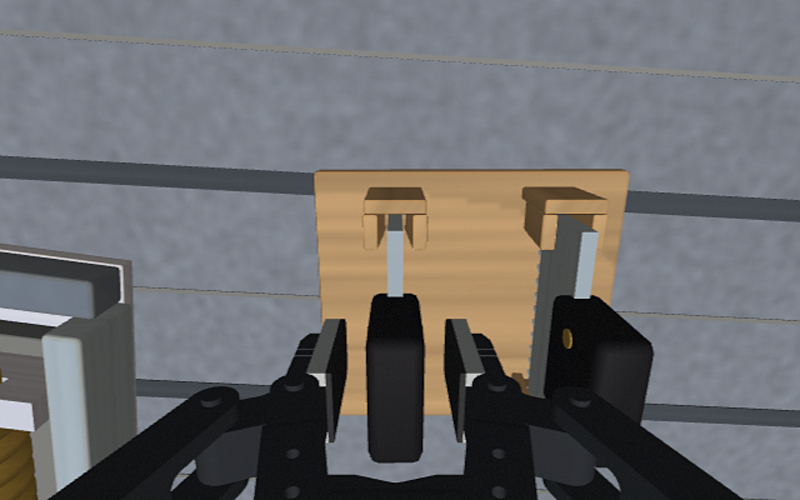

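Call:
drive_tool --series '[[[0,0,0],[0,0,0]],[[0,0,0],[0,0,0]],[[0,0,0],[0,0,0]],[[0,0,0],[0,0,0]],[[0,0,0],[0,0,0]]]' --fingers 1

```text
time: 32.25
tool_pos: [0.4882, 0.3357, 0.0419]
tool_rot: [0.001, -0.028, 1.0, 0.0]
contact_force: [-0.7, -0.3, 6.0]
gripper_width: 0.178
```

```bash
python3 - <<'E'
from h import *
s=st()
im=grab_frame('wrist'); save(im,'w12.png',None,1.25)
E
```

```text
t 32.25 p [0.4882 0.3357 0.0419] y [-0.0552  0.9985  0.0008] z [ 0.0017  0.0009 -1.    ] F [-0.7352 -0.3269  6.0352] w 0.178
```

View pics/w12.png

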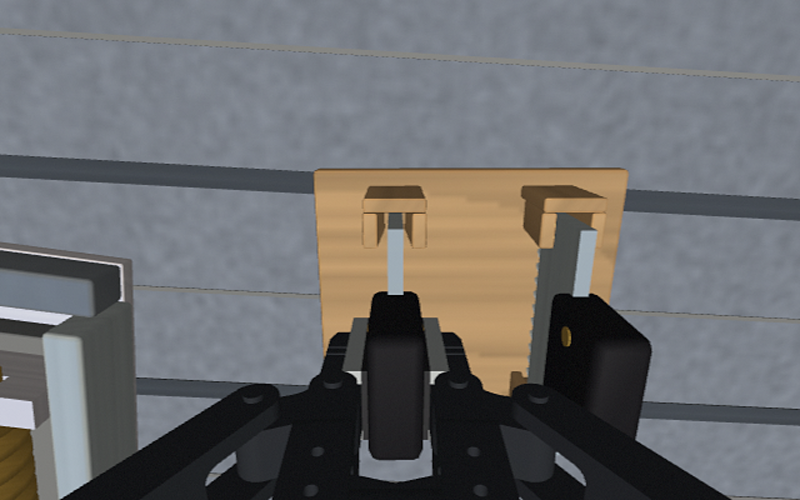

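Call:
drive_tool --series '[[[0,0,0.01],[0,0,0]],[[0,0,0.03],[0,0,0]],[[0,0,0.06],[0,0,0]],[[0,0,0.1],[0,0,0]],[[0.01,-0.02,0.14],[0,0,-1]],[[0.03,-0.06,0.15],[0,0,-3]],[[0.045,-0.1,0.15],[0,0,-6]],[[0.065,-0.14,0.15],[0,0,-8]]]'

```text
time: 33.1
tool_pos: [0.5524, 0.1941, 0.1915]
tool_rot: [0.0, 0.043, 0.999, 0.0]
contact_force: [0.2, 0.5, -2.6]
gripper_width: 0.176
```

Call:
drive_tool --series '[[[0.02,-0.04,0],[0,0,0]],[[0.03,-0.056,0.0],[0,0,0]],[[0.03,-0.056,0.0],[0,0,0]],[[0.03,-0.056,0.0],[0,0,0]]]'

```text
time: 33.5
tool_pos: [0.5819, 0.1396, 0.1902]
tool_rot: [-0.001, 0.042, 0.999, 0.0]
contact_force: [-0.3, 0.6, -0.7]
gripper_width: 0.176
```

```bash
python3 - <<'E'
from h import *
s=st()
W=cam('wrist');im=grab_frame('wrist'); save(im,'w13.png',None,1.25); np.save('w13.npy',im); np.savez('W13.npz',K=W[0],R=W[1],t=W[2])
im=grab_frame('top'); save(im,'t13.png',(110,170,410,320),2.6)
for n in ['screw_a_center','screw_b_center']:
    for c in ['wrist','side']: print(n,c,[(np.array(d['location']),round(d['confidence'],2)) for d in place_of(c,n)])
E
```

```text
t 33.5 p [0.5819 0.1396 0.1902] y [0.0847 0.9964 0.0005] z [-0.0015  0.0006 -1.    ] F [-0.3177  0.562  -0.7104] w 0.176
screw_a_center wrist [(array([0.5805, 0.1756, 0.0436]), 0.92)]
screw_a_center side []
screw_b_center wrist [(array([0.5809, 0.1331, 0.0386]), 0.86)]
screw_b_center side [(array([0.5779, 0.129 , 0.0439]), 0.88), (array([0.5766, 0.0651, 0.0331]), 0.34)]
```

View pics/w13.png

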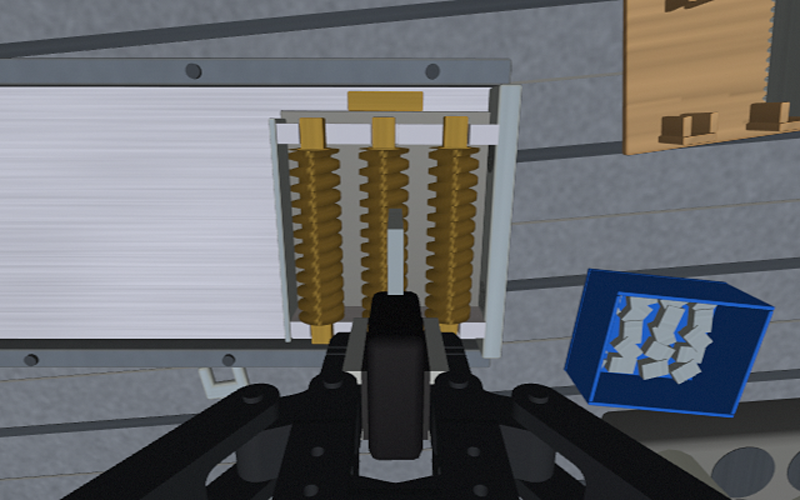

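View pics/t13.png

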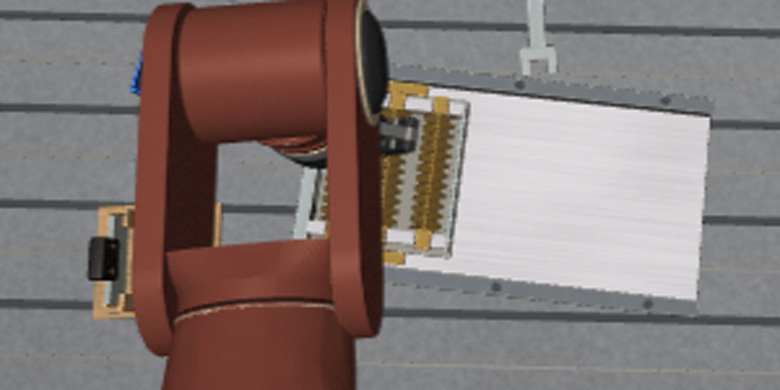

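```bash
python3 - <<'E'
from h import *
im=np.load('w13.npy'); save(im,'w13z.png',(215,80,405,285),3.6)
E
```

```text
(no output)
```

View pics/w13z.png

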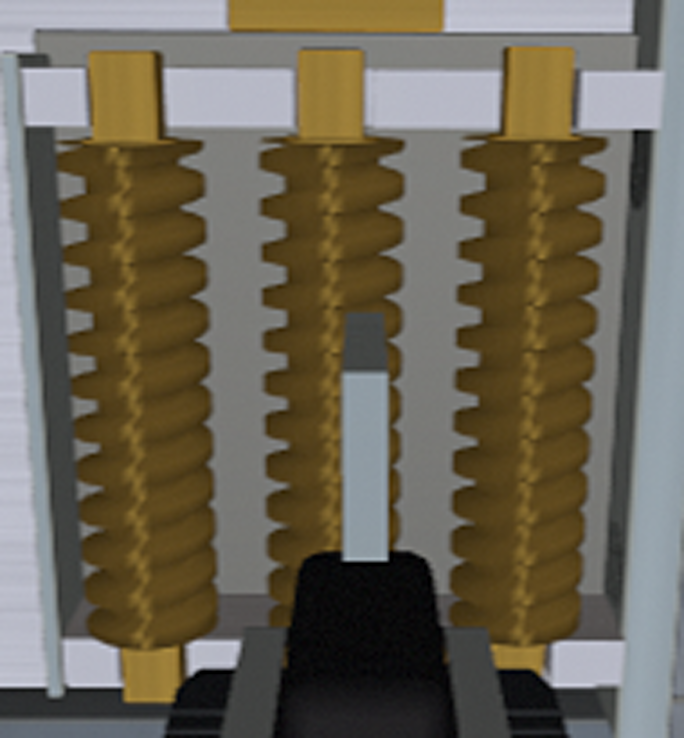

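```bash
python3 - <<'E'
from h import *
d=np.load('W13.npz'); W=(d['K'],d['R'],d['t'])
tcp=np.array([0.5819,0.1396,0.1902])
psi=np.radians(-4.85); ex=np.array([np.cos(psi),np.sin(psi),0]); ey=np.array([-np.sin(psi),np.cos(psi),0])
f=lambda *L:back(W,[(215+a/3.6,80+b/3.6) for a,b in L[:-1]],L[-1])
L=lambda P:np.c_[(P-tcp)@ex,(P-tcp)@ey]*1000
print('c ends',L(f((125,50),(153,702),.051)))
print('c thr',L(f((117,143),(147,645),.059)))
print('b end/thr',L(f((331,48),.051)),L(f((329,140),.059)))
print('a end/thr',L(f((540,46),.051)),L(f((540,139),(521,640),.059)))
print('leaf',L(f((365,372),.197)),L(f((365,313),.162)), L(f((365,555),.197)))
print('saddle edges x', L(f((95,70),(95,127),.048)), L(f((95,640),(95,690),.048)))
print('stop',L(f((665,80),(640,640),.042)))
P=f((125,50),(153,702),.051); print(np.degrees(np.arctan2(*(P[1]-P[0])[1::-1])))
P=f((540,139),(521,640),.059); print(np.degrees(np.arctan2(*(P[1]-P[0])[1::-1])))
P=f((8,60),(55,690),.050); print(np.degrees(np.arctan2(*(P[1]-P[0])[1::-1])))
P=f((365,372),(365,555),.197); print(np.degrees(np.arctan2(*(P[1]-P[0])[1::-1])))
E
```

```text
c ends [[-76.5691 -48.6979]
 [ 74.9075 -50.2505]]
c thr [[-58.1478 -49.962 ]
 [ 55.8722 -49.4742]]
b end/thr [[-76.9267  -5.6674]] [[-58.7099  -6.0436]]
a end/thr [[-77.2834  37.9569]] [[-58.8686  37.6307]
 [ 54.6955  37.6447]]
leaf [[-42.6503   1.2248]] [[-42.3652   1.2685]] [[-21.339    1.2101]]
saddle edges x [[-72.5367 -55.8094]
 [-60.8014 -56.5374]] [[ 59.7953 -64.0188]
 [ 73.2165 -64.8514]]
stop [[-70.2726  66.5283]
 [ 62.7923  69.3262]]
-5.437264799859277
-4.842944442381327
-5.070653414781943
-4.889633343149259
```

Call:
drive_tool --series '[[[0.001,0.018,-0.02],[0,0,0]],[[0.002,0.0365,-0.05],[0,0,0]],[[0.002,0.0365,-0.08],[0,0,0]],[[0.002,0.0365,-0.09],[0,0,0]],[[0.002,0.0365,-0.09],[0,0,0]],[[0.002,0.0365,-0.09],[0,0,0]]]'

```text
time: 34.4
tool_pos: [0.5852, 0.1759, 0.1021]
tool_rot: [0.001, 0.042, 0.999, 0.0]
contact_force: [0.4, 0.6, -0.5]
gripper_width: 0.175
```

```bash
python3 - <<'E'
from h import *
s=st()
W=cam('wrist');im=grab_frame('wrist'); save(im,'w14.png',None,1.25); np.save('w14.npy',im); np.savez('W14.npz',K=W[0],R=W[1],t=W[2])
E
```

```text
t 34.4 p [0.5852 0.1759 0.1021] y [0.0844 0.9964 0.0004] z [ 0.0018  0.0003 -1.    ] F [ 0.3799  0.5781 -0.5424] w 0.175
```

View pics/w14.png

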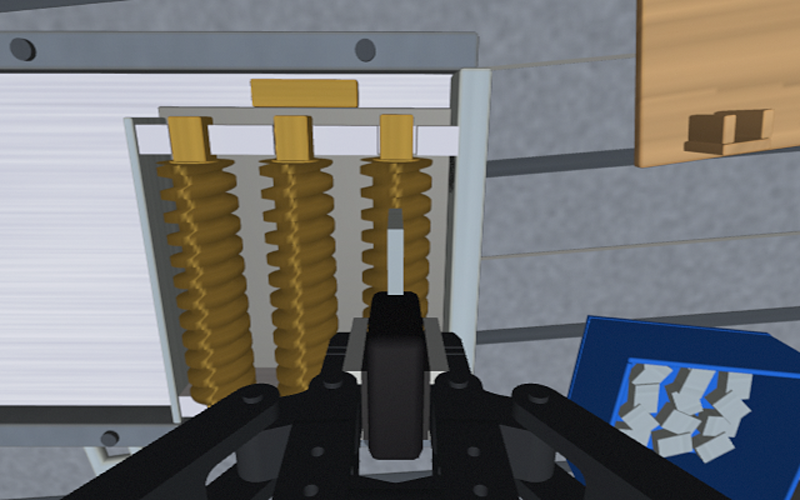

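```bash
cat > m.py <<'E'
from h import *
def meas(Wf,tcp,endp,thrp,leaft,leafb,sc=1.25,ox=0,oy=0):
    d=np.load(Wf); W=(d['K'],d['R'],d['t']); tcp=np.array(tcp)
    psi=np.radians(-4.9); ex=np.array([np.cos(psi),np.sin(psi),0]); ey=np.array([-np.sin(psi),np.cos(psi),0])
    g=lambda p,z:(back(W,[(ox+p[0]/sc,oy+p[1]/sc)],z)[0]-tcp)
    L=lambda v:np.array([v@ex,v@ey])*1000
    e=L(g(endp,.051)); t=L(g(thrp,.059)); a=L(g(leaft,tcp[2]+.007)); b=L(g(leafb,tcp[2]-.028))
    print('screw x',e[0]+76,t[0]+57,'y',e[1],t[1],'leaf x',a[0]+42,b[0]+42,'y',a[1],b[1])
E
python3 - <<'E'
from h import *
im=np.load('w14.npy'); save(im,'w14z.png',(270,80,370,240),3.7)
E
```

```text
(no output)
```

View pics/w14z.png

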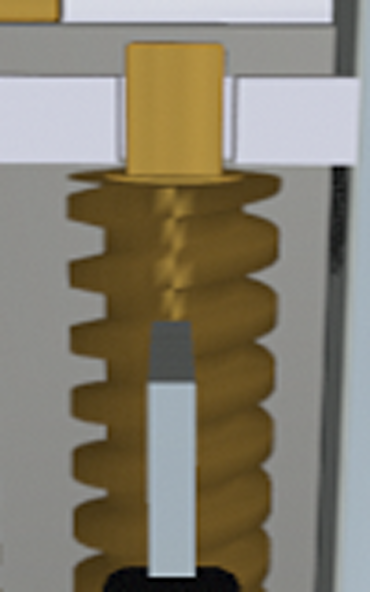

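```bash
python3 - <<'E'
from m import *
meas('W14.npz',[0.5852,0.1759,0.1021],(174,43),(175,172),(172,381),(172,322),3.7,270,80)
E
```

```text
screw x -1.1974804181390937 -3.245442974035136 y 1.5500820267397886 1.6829664640587165 leaf x -0.923964516938689 -0.32248334754542185 y 1.209485179989082 1.2602590319943006
```

Call:
drive_tool --series '[[[-0.0007,0.0003,-0.004],[0,0,0]],[[-0.0007,0.0003,-0.008],[0,0,0]],[[-0.0007,0.0003,-0.01],[0,0,0]],[[-0.0007,0.0003,-0.011],[0,0,0]],[[-0.0007,0.0003,-0.012],[0,0,0]],[[-0.0007,0.0003,-0.012],[0,0,0]]]'

```text
time: 35.05
tool_pos: [0.5836, 0.1761, 0.0885]
tool_rot: [-0.0, 0.042, 0.999, -0.0]
contact_force: [-0.9, 0.7, -1.5]
gripper_width: 0.176
```

Call:
drive_tool --series '[[[0,0,-0.0005],[0,0,0]],[[0,0,-0.001],[0,0,0]],[[0,0,-0.0015],[0,0,0]],[[0,0,-0.0015],[0,0,0]]]'

```text
time: 35.45
tool_pos: [0.5837, 0.1761, 0.0871]
tool_rot: [-0.0, 0.042, 0.999, -0.0]
contact_force: [0.5, 0.9, -1.5]
gripper_width: 0.177
```

```bash
python3 - <<'E'
from h import *
s=st()
W=cam('wrist');im=grab_frame('wrist'); save(im,'w15.png',(260,80,380,240),4); np.save('w15.npy',im); np.savez('W15.npz',K=W[0],R=W[1],t=W[2])
st()
E
```

```text
t 35.45 p [0.5837 0.1761 0.0871] y [ 0.0843  0.9964 -0.    ] z [-0. -0. -1.] F [ 0.456   0.897  -1.5105] w 0.177
t 35.5 p [0.5837 0.1761 0.0872] y [ 0.0844  0.9964 -0.    ] z [-0.0001 -0.     -1.    ] F [-0.3005 -0.6959 -1.1487] w 0.178
```

View pics/w15.png

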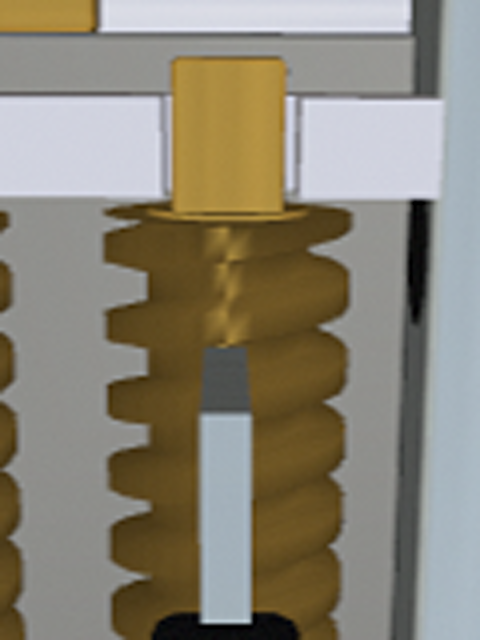

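Call:
drive_tool --series '[[[0,0,-0.0005],[0,0,0]],[[0,0,-0.001],[0,0,0]],[[0,0,-0.001],[0,0,0]]]'

```text
time: 35.8
tool_pos: [0.5838, 0.1762, 0.087]
tool_rot: [0.0, 0.042, 0.999, -0.0]
contact_force: [-3.2, -0.3, 3.9]
gripper_width: 0.182
```

Call:
drive_tool --series '[[[-0.0004,0,0],[0,0,0]],[[-0.0004,0,0],[0,0,0]],[[-0.0004,0,0],[0,0,0]]]'

```text
time: 36.1
tool_pos: [0.5837, 0.1762, 0.087]
tool_rot: [0.001, 0.042, 0.999, 0.0]
contact_force: [-2.4, -0.2, 5.0]
gripper_width: 0.179
```

Call:
drive_tool --series '[[[-0.0005,0,0],[0,0,0]],[[-0.001,0,0],[0,0,0]],[[-0.001,0,0],[0,0,0]]]'

```text
time: 36.4
tool_pos: [0.5836, 0.1761, 0.087]
tool_rot: [0.002, 0.042, 0.999, 0.0]
contact_force: [3.0, 0.2, 3.7]
gripper_width: 0.184
```

Call:
drive_tool --series '[[[0.0005,0,0],[0,0,0]],[[0.0005,0,0],[0,0,0]],[[0.0005,0,0],[0,0,0]],[[0.0005,0,0],[0,0,0]],[[0.0005,0,0],[0,0,0]],[[0.0005,0,0],[0,0,0]],[[0.0005,0,0],[0,0,0]],[[0.0005,0,0],[0,0,0]]]'

```text
time: 37.2
tool_pos: [0.5837, 0.1761, 0.087]
tool_rot: [0.001, 0.042, 0.999, 0.0]
contact_force: [2.7, -1.0, 6.5]
gripper_width: 0.181
```

```bash
python3 - <<'E'
from h import *
s=st()
W=cam('wrist');im=grab_frame('wrist'); save(im,'w16.png',(260,80,380,240),4); np.save('w16.npy',im); np.savez('W16.npz',K=W[0],R=W[1],t=W[2])
im=grab_frame('side'); save(im,'s16.png',(200,110,330,240),5)
print([(d['location'],d['confidence']) for d in place_of('side','leaf_coarse_center')])
E
```

```text
t 37.2 p [0.5837 0.1761 0.087 ] y [0.0844 0.9964 0.0003] z [ 0.002   0.0002 -1.    ] F [ 2.6825 -0.9608  6.454 ] w 0.181
[([0.5842, 0.1766, 0.0392], 0.74), ([0.5768, 0.0649, 0.0326], 0.57)]
```

View pics/w16.png

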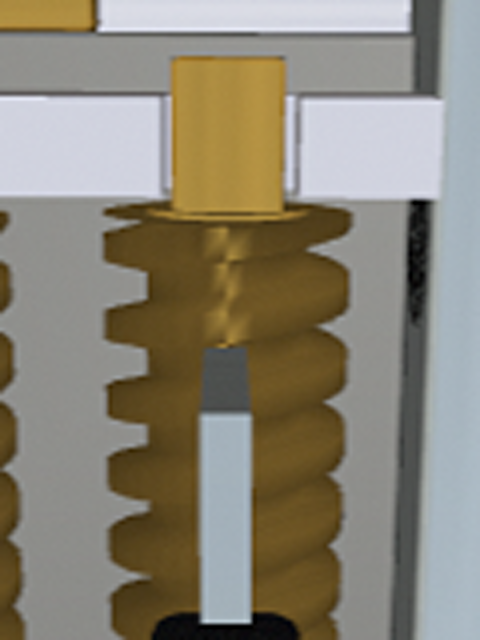

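View pics/s16.png

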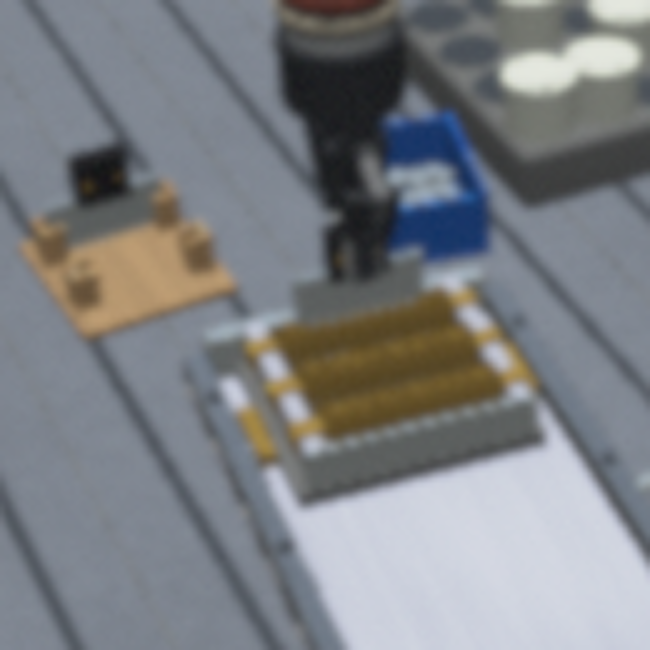

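Call:
drive_tool --series '[[[0,0,0],[0,0,0]],[[0,0,0],[0,0,0]],[[0,0,0],[0,0,0]],[[0,0,0],[0,0,0]],[[0,0,0],[0,0,0]],[[0,0,0],[0,0,0]]]'

```text
time: 37.95
tool_pos: [0.5837, 0.1762, 0.087]
tool_rot: [0.001, 0.042, 0.999, 0.0]
contact_force: [1.6, -0.3, 4.9]
gripper_width: 0.18
```

Call:
drive_tool --series '[[[0,0,0.003],[0,0,0]],[[0,0,0.008],[0,0,0]],[[0,0,0.016],[0,0,0]],[[-0.001,-0.01,0.018],[0,0,0]],[[-0.003,-0.025,0.018],[0,0,0]],[[-0.0035,-0.0435,0.018],[0,0,0]],[[-0.0035,-0.0435,0.016],[0,0,0]],[[-0.0035,-0.0435,0.016],[0,0,0]]]'

```text
time: 38.75
tool_pos: [0.5786, 0.1317, 0.1015]
tool_rot: [-0.001, 0.043, 0.999, 0.0]
contact_force: [-0.0, 0.6, -2.1]
gripper_width: 0.183
```

```bash
python3 - <<'E'
from h import *
s=st()
W=cam('wrist');im=grab_frame('wrist'); save(im,'w17.png',(230,80,380,240),4); np.save('w17.npy',im); np.savez('W17.npz',K=W[0],R=W[1],t=W[2])
E
```

```text
t 38.75 p [0.5786 0.1317 0.1015] y [0.0859 0.9963 0.0001] z [-0.0016  0.0002 -1.    ] F [-0.0077  0.636  -2.0667] w 0.183
```

View pics/w17.png

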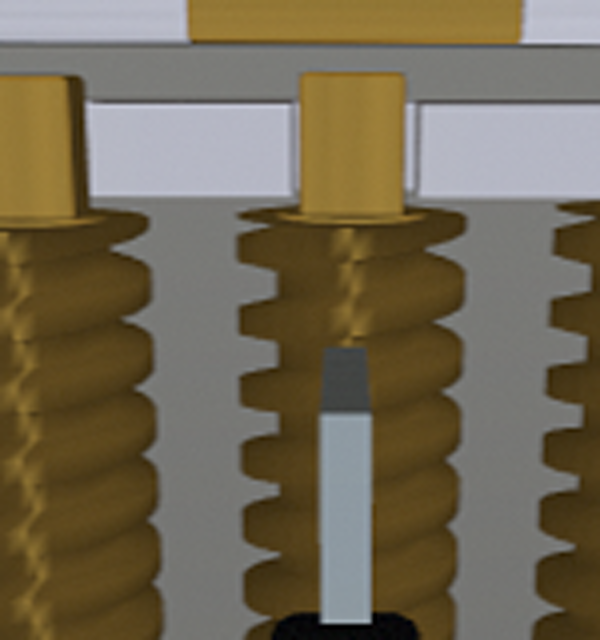

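```bash
python3 - <<'E'
from m import *
meas('W16.npz',[0.5837,0.1761,0.087],(229,58),(228,215),(225,411),(225,347),4,260,80)
meas('W17.npz',[0.5786,0.1317,0.1015],(353,74),(349,221),(346,411),(346,349),4,230,80)
E
```

```text
screw x 0.16618163716555046 -1.2138755656449263 y 1.6582674242663227 1.5356614827354216 leaf x -1.0512881917292063 -0.49082720767120946 y 1.1634927094464709 1.1897889864746527
screw x 2.0358228944935632 0.9737491003696377 y 2.308766514693628 1.7616999403139044 leaf x -0.9483716052951294 -0.27294333867838105 y 1.3129080797379786 1.350563493833636
```

Call:
drive_tool --series '[[[0.0018,0.0002,-0.004],[0,0,0]],[[0.0018,0.0002,-0.008],[0,0,0]],[[0.0018,0.0002,-0.0095],[0,0,0]],[[0.0018,0.0002,-0.0105],[0,0,0]],[[0.0018,0.0002,-0.0115],[0,0,0]],[[0.0018,0.0002,-0.0115],[0,0,0]]]'

```text
time: 39.4
tool_pos: [0.581, 0.1329, 0.0906]
tool_rot: [-0.0, 0.042, 0.999, -0.0]
contact_force: [-0.1, 0.1, -1.3]
gripper_width: 0.182
```

Call:
drive_tool --series '[[[0,0,-0.001],[0,0,0]],[[0,0,-0.002],[0,0,0]],[[0,0,-0.002],[0,0,0]]]'

```text
time: 39.7
tool_pos: [0.581, 0.1328, 0.0886]
tool_rot: [-0.0, 0.042, 0.999, -0.0]
contact_force: [-0.4, -0.1, -1.9]
gripper_width: 0.18
```

```bash
python3 - <<'E'
from h import *
s=st()
W=cam('wrist');im=grab_frame('wrist'); save(im,'w18.png',(230,80,380,240),4); np.save('w18.npy',im); np.savez('W18.npz',K=W[0],R=W[1],t=W[2])
E
```

```text
t 39.7 p [0.581  0.1328 0.0886] y [ 0.0843  0.9964 -0.0001] z [-0.0002 -0.0001 -1.    ] F [-0.4417 -0.1469 -1.8633] w 0.18
```

View pics/w18.png

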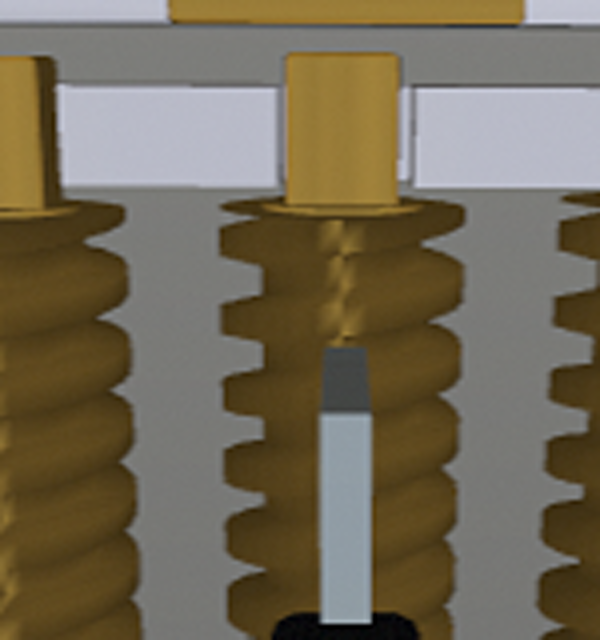

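```bash
python3 - <<'E'
from m import *
meas('W18.npz',[0.581,0.1328,0.0886],(343,54),(341,212),(346,411),(346,348),4,230,80)
E
```

```text
screw x -0.31750005883746724 -1.3964052369862827 y 0.8627977708609329 0.6343287442835798 leaf x -0.9657970756122012 -0.36176484964181554 y 1.2010420420450043 1.2366614407413565
```

Call:
drive_tool --series '[[[-0.0004,-0.0006,-0.0005],[0,0,0]],[[-0.0004,-0.0006,-0.001],[0,0,0]],[[-0.0004,-0.0006,-0.0016],[0,0,0]],[[-0.0004,-0.0006,-0.0016],[0,0,0]]]'

```text
time: 40.15
tool_pos: [0.5808, 0.1322, 0.0871]
tool_rot: [0.0, 0.042, 0.999, 0.0]
contact_force: [-0.4, -0.1, -1.0]
gripper_width: 0.18
```

Call:
drive_tool --series '[[[0,0,-0.0005],[0,0,0]],[[0,0,-0.001],[0,0,0]],[[0,0,-0.001],[0,0,0]]]'

```text
time: 40.45
tool_pos: [0.5808, 0.1323, 0.087]
tool_rot: [0.0, 0.042, 0.999, -0.0]
contact_force: [-4.0, -0.3, 5.5]
gripper_width: 0.179
```

Call:
drive_tool --series '[[[-0.0007,0,0],[0,0,0]],[[-0.0007,0,0],[0,0,0]],[[-0.0007,0,0],[0,0,0]],[[-0.0007,0,0],[0,0,0]],[[-0.0007,0,0],[0,0,0]],[[-0.0007,0,0],[0,0,0]],[[-0.0007,0,0],[0,0,0]],[[-0.0007,0,0],[0,0,0]]]'

```text
time: 41.25
tool_pos: [0.5808, 0.1323, 0.087]
tool_rot: [0.001, 0.042, 0.999, 0.0]
contact_force: [-2.4, -0.2, 5.5]
gripper_width: 0.183
```

```bash
python3 - <<'E'
from h import *
s=st()
W=cam('wrist');im=grab_frame('wrist'); save(im,'w19.png',(230,80,380,240),4); np.savez('W19.npz',K=W[0],R=W[1],t=W[2])
im=grab_frame('side'); save(im,'s19.png',(200,110,330,240),5)
E
```

```text
t 41.25 p [0.5808 0.1323 0.087 ] y [0.0844 0.9964 0.0003] z [ 0.0018  0.0001 -1.    ] F [-2.4412 -0.2152  5.5401] w 0.183
```

View pics/w19.png

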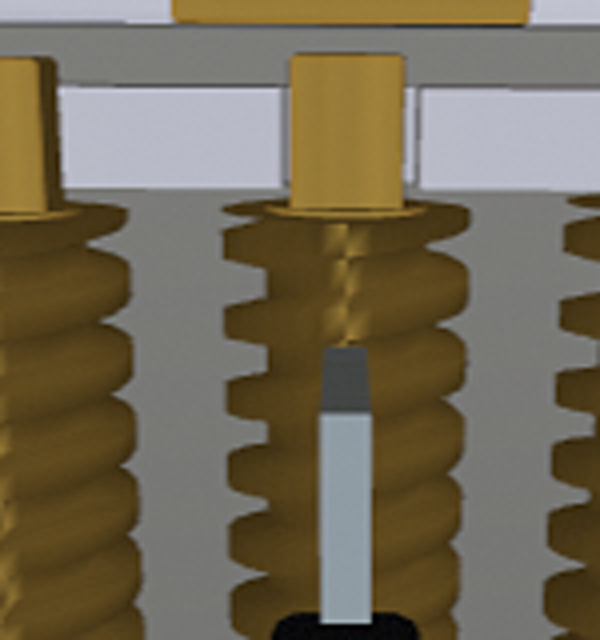

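View pics/s19.png

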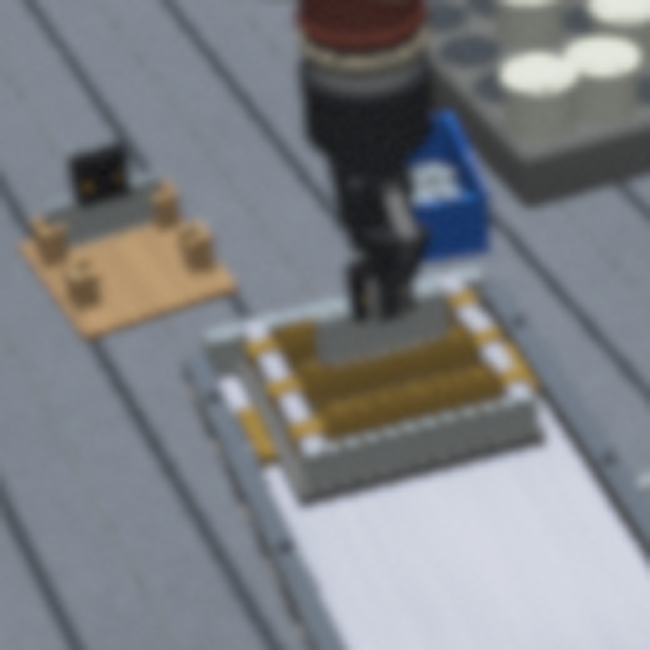

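Call:
drive_tool --series '[[[0,0,0],[0,0,0]],[[0,0,0],[0,0,0]],[[0,0,0],[0,0,0]],[[0,0,0],[0,0,0]],[[0,0,0],[0,0,0]],[[0,0,0],[0,0,0]],[[0,0,0],[0,0,0]]]'

```text
time: 42.05
tool_pos: [0.5808, 0.1322, 0.087]
tool_rot: [0.001, 0.042, 0.999, 0.0]
contact_force: [-1.7, 0.3, 5.1]
gripper_width: 0.175
```

Call:
drive_tool --series '[[[0,0,0.003],[0,0,0]],[[0,0,0.008],[0,0,0]],[[0,0,0.016],[0,0,0]],[[-0.001,-0.01,0.018],[0,0,0]],[[-0.002,-0.025,0.018],[0,0,0]],[[-0.003,-0.0438,0.016],[0,0,0]],[[-0.003,-0.0438,0.01],[0,0,0]],[[-0.003,-0.0438,0.01],[0,0,0]]]'

```text
time: 42.85
tool_pos: [0.576, 0.0875, 0.0947]
tool_rot: [-0.001, 0.043, 0.999, 0.0]
contact_force: [-0.1, 0.1, -2.3]
gripper_width: 0.179
```

Call:
drive_tool --series '[[[0,0,0],[0,0,0]],[[0,0,0],[0,0,0]]]'

```text
time: 43.05
tool_pos: [0.577, 0.0887, 0.0961]
tool_rot: [-0.0, 0.042, 0.999, 0.0]
contact_force: [0.5, -0.1, -1.9]
gripper_width: 0.179
```

```bash
python3 - <<'E'
from h import *
s=st()
W=cam('wrist');im=grab_frame('wrist'); save(im,'w20.png',(230,80,380,240),4); np.savez('W20.npz',K=W[0],R=W[1],t=W[2])
from m import meas
meas('W19.npz',[0.5808,0.1323,0.087],(347,55),(345,215),(346,411),(346,348),4,230,80)
E
```

```text
t 43.05 p [0.577  0.0887 0.0961] y [0.0839 0.9965 0.0001] z [-0.0001  0.0001 -1.    ] F [ 0.4584 -0.1329 -1.8536] w 0.179
screw x -0.182970355071717 -1.2193187977737452 y 1.3030587064659207 1.0681135207318224 leaf x -1.0501161017926748 -0.37400752789597647 y 1.150072278627849 1.1965158989936655
```

View pics/w20.png

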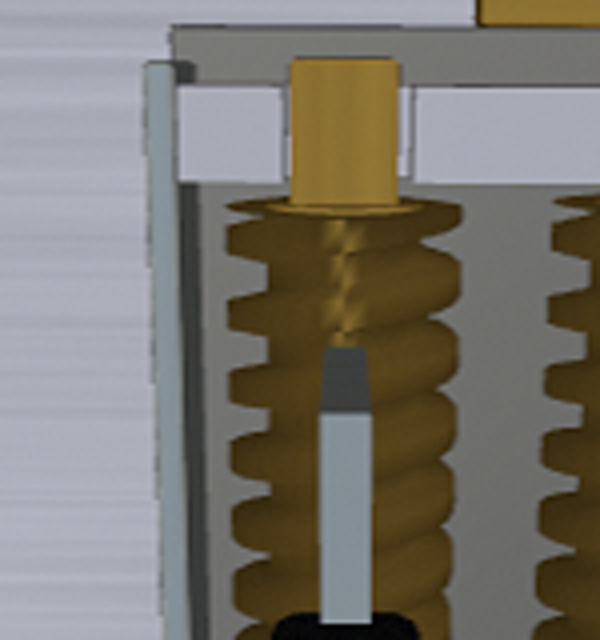

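```bash
python3 - <<'E'
from m import *
meas('W20.npz',[0.577,0.0887,0.0961],(345,59),(342,211),(346,411),(346,348),4,230,80)
E
```

```text
screw x 0.23270167130475272 -0.7926743098323854 y 1.119109479082202 0.7603163777539275 leaf x -1.0002477334691093 -0.391706990969098 y 1.2202450022853875 1.2620295892016513
```

Call:
drive_tool --series '[[[0.0003,-0.0002,-0.003],[0,0,0]],[[0.0003,-0.0002,-0.0055],[0,0,0]],[[0.0003,-0.0002,-0.0075],[0,0,0]],[[0.0003,-0.0002,-0.0085],[0,0,0]],[[0.0003,-0.0002,-0.009],[0,0,0]],[[0.0003,-0.0002,-0.009],[0,0,0]]]'

```text
time: 43.7
tool_pos: [0.5774, 0.0882, 0.0871]
tool_rot: [0.0, 0.042, 0.999, 0.0]
contact_force: [0.6, -0.3, -1.8]
gripper_width: 0.179
```

Call:
drive_tool --series '[[[0,0,-0.0005],[0,0,0]],[[0,0,-0.001],[0,0,0]],[[0,0,-0.001],[0,0,0]]]'

```text
time: 44.0
tool_pos: [0.5775, 0.0883, 0.087]
tool_rot: [0.0, 0.042, 0.999, 0.0]
contact_force: [-3.1, 0.5, 5.2]
gripper_width: 0.182
```

Call:
drive_tool --series '[[[-0.0005,0,0],[0,0,0]],[[-0.0005,0,0],[0,0,0]],[[-0.0005,0,0],[0,0,0]],[[-0.0005,0,0],[0,0,0]],[[-0.0005,0,0],[0,0,0]],[[-0.0005,0,0],[0,0,0]],[[-0.0005,0,0],[0,0,0]],[[-0.0005,0,0],[0,0,0]]]'

```text
time: 44.8
tool_pos: [0.5775, 0.0882, 0.087]
tool_rot: [0.001, 0.042, 0.999, 0.0]
contact_force: [-2.5, 0.9, 5.2]
gripper_width: 0.178
```

```bash
python3 - <<'E'
from h import *
s=st()
W=cam('wrist');im=grab_frame('wrist'); save(im,'w21.png',(230,80,380,240),4)
im=grab_frame('side'); save(im,'s21.png',(200,110,330,240),5)
E
```

```text
t 44.8 p [0.5775 0.0882 0.087 ] y [0.0843 0.9964 0.0001] z [ 0.0016  0.     -1.    ] F [-2.4771  0.9092  5.1992] w 0.178
```

View pics/w21.png

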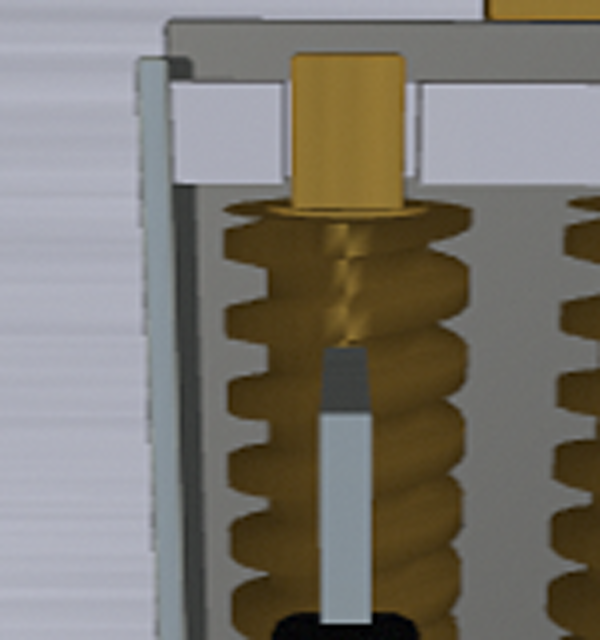

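View pics/s21.png

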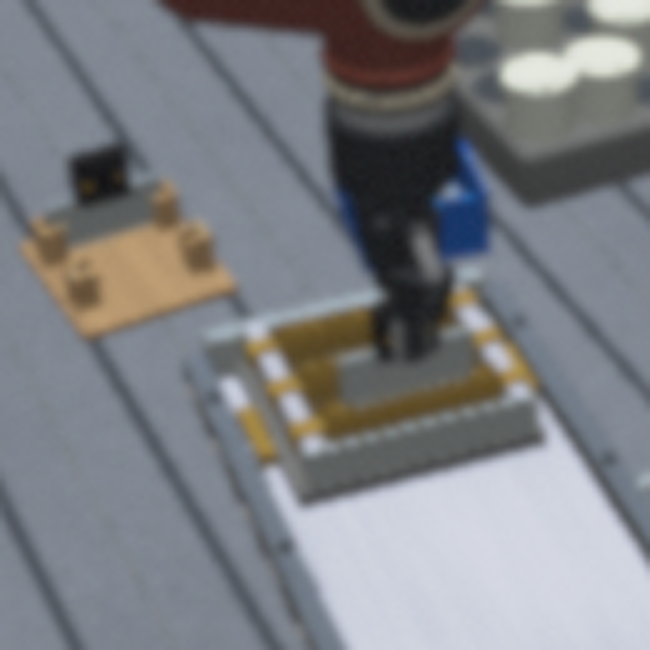

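Call:
drive_tool --series '[[[0,0,0],[0,0,0]],[[0,0,0],[0,0,0]],[[0,0,0],[0,0,0]],[[0,0,0],[0,0,0]],[[0,0,0],[0,0,0]],[[0,0,0],[0,0,0]],[[0,0,0],[0,0,0]]]'

```text
time: 45.6
tool_pos: [0.5774, 0.0882, 0.087]
tool_rot: [0.001, 0.042, 0.999, 0.0]
contact_force: [-2.5, -0.0, 5.9]
gripper_width: 0.179
```

Call:
drive_tool --series '[[[0,0,0.004],[0,0,0]],[[0,0,0.015],[0,0,0]],[[0,0,0.05],[0,0,0]],[[0,0.02,0.09],[0,0,1]],[[-0.015,0.06,0.1],[0,0,3]],[[-0.03,0.105,0.1],[0,0,5]],[[-0.045,0.15,0.1],[0,0,7]],[[-0.065,0.195,0.1],[0,0,8]]]'

```text
time: 46.4
tool_pos: [0.5114, 0.2847, 0.1867]
tool_rot: [0.001, -0.028, 1.0, 0.0]
contact_force: [0.8, 0.5, -1.1]
gripper_width: 0.178
```

Call:
drive_tool --series '[[[-0.015,0.035,0],[0,0,0.1]],[[-0.0244,0.0525,-0.01],[0,0,0.1]],[[-0.0244,0.0525,-0.04],[0,0,0.1]],[[-0.0244,0.0525,-0.06],[0,0,0.1]],[[-0.0244,0.0525,-0.06],[0,0,0.1]],[[-0.0244,0.0525,-0.06],[0,0,0.1]]]'

```text
time: 47.0
tool_pos: [0.4874, 0.3356, 0.1263]
tool_rot: [-0.0, -0.028, 1.0, -0.0]
contact_force: [0.6, -0.1, 0.3]
gripper_width: 0.18
```

```bash
python3 - <<'E'
from h import *
s=st()
W=cam('wrist');im=grab_frame('wrist'); save(im,'w22.png',None,1.25); np.save('w22.npy',im); np.savez('W22.npz',K=W[0],R=W[1],t=W[2])
save(im,'w22z.png',(220,80,440,260),3.5)
E
```

```text
t 47.0 p [0.4874 0.3356 0.1263] y [-0.0568  0.9984 -0.0002] z [-0.0004 -0.0002 -1.    ] F [ 0.5907 -0.074   0.2861] w 0.18
```

View pics/w22z.png

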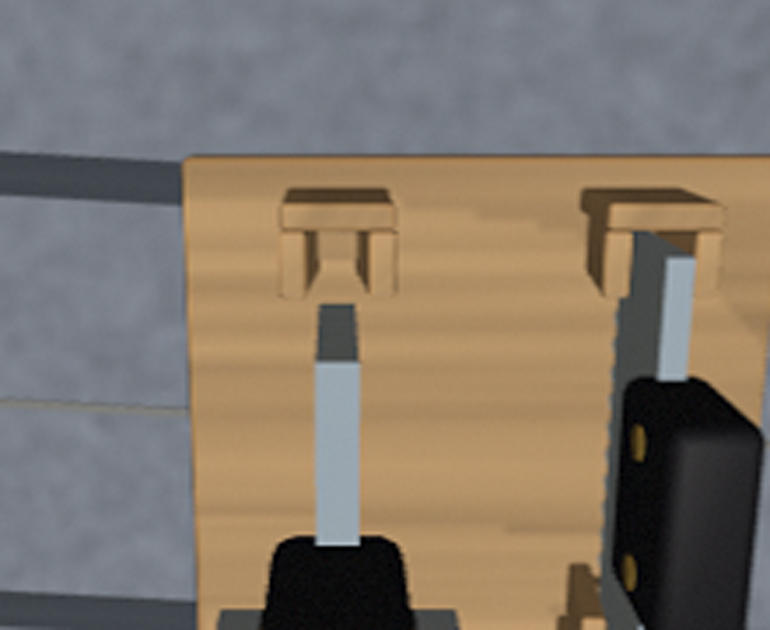

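Call:
drive_tool --series '[[[0.0005,0,-0.02],[0,0,0]],[[0.0005,0,-0.035],[0,0,0]],[[0.0005,0,-0.045],[0,0,0]],[[0.0005,0,-0.055],[0,0,0]],[[0.0005,0,-0.065],[0,0,0]],[[0.0005,0,-0.075],[0,0,0]],[[0.0005,0,-0.08],[0,0,0]],[[0.0005,0,-0.08],[0,0,0]]]'

```text
time: 47.85
tool_pos: [0.4873, 0.3354, 0.0449]
tool_rot: [-0.001, -0.028, 1.0, -0.0]
contact_force: [-0.5, -0.2, -1.7]
gripper_width: 0.179
```

```bash
python3 - <<'E'
from h import *
s=st()
im=grab_frame('wrist'); save(im,'w23.png',(220,80,440,260),3.5)
E
```

```text
t 47.85 p [0.4873 0.3354 0.0449] y [-0.0569  0.9984 -0.0008] z [-0.0017 -0.0009 -1.    ] F [-0.4585 -0.2155 -1.6862] w 0.179
```

View pics/w23.png

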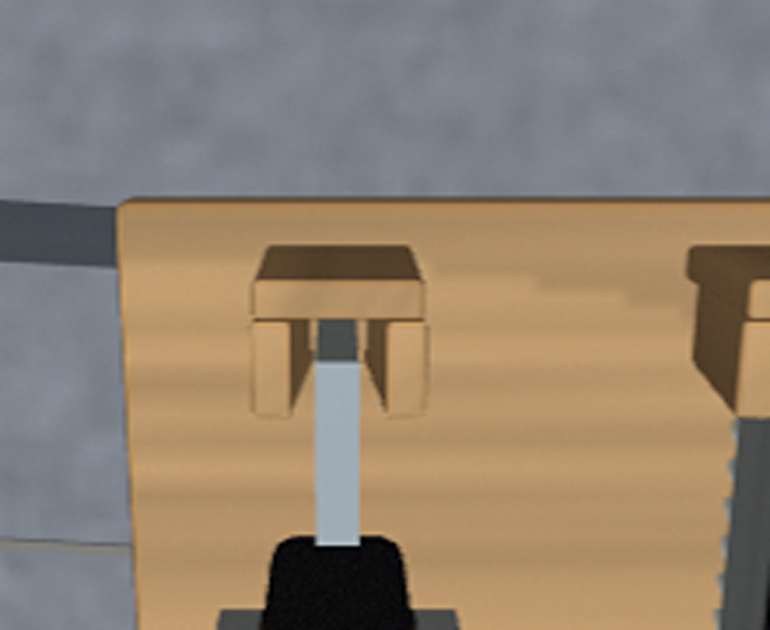

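Leaf centred between its cheeks. Lower to contact.

Call:
drive_tool --series '[[[0.0003,0,-0.001],[0,0,0]],[[0.0003,0,-0.002],[0,0,0]],[[0.0003,0,-0.003],[0,0,0]],[[0.0003,0,-0.003],[0,0,0]]]'

```text
time: 48.3
tool_pos: [0.4882, 0.3357, 0.0432]
tool_rot: [0.0, -0.028, 1.0, 0.0]
contact_force: [-0.4, -0.2, -2.0]
gripper_width: 0.184
```

Call:
drive_tool --series '[[[0,0,-0.0005],[0,0,0]],[[0,0,-0.001],[0,0,0]],[[0,0,-0.0015],[0,0,0]],[[0,0,-0.0017],[0,0,0]],[[0,0,-0.0017],[0,0,0]]]'

```text
time: 48.8
tool_pos: [0.4884, 0.3358, 0.042]
tool_rot: [0.0, -0.029, 1.0, 0.0]
contact_force: [-2.2, -1.0, 3.7]
gripper_width: 0.176
```

Call:
drive_tool --series '[[[0,0,0],[0,0,0]],[[0,0,0],[0,0,0]],[[0,0,0],[0,0,0]],[[0,0,0],[0,0,0]]]' --fingers 0.2

```text
time: 49.2
tool_pos: [0.4882, 0.3357, 0.0412]
tool_rot: [-0.0, -0.028, 1.0, -0.0]
contact_force: [0.3, -0.5, 0.0]
gripper_width: 0.4
```

Call:
drive_tool --series '[[[0,0,0.01],[0,0,0]],[[0,0,0.03],[0,0,0]],[[0,0,0.06],[0,0,0]],[[0,0,0.1],[0,0,0]],[[0,0,0.15],[0,0,0]],[[0,0,0.15],[0,0,0]],[[0,0,0.15],[0,0,0]]]'

```text
time: 49.9
tool_pos: [0.4894, 0.3363, 0.1945]
tool_rot: [0.002, -0.028, 1.0, 0.001]
contact_force: [-0.8, 0.1, -0.6]
gripper_width: 0.403
```

```bash
python3 - <<'E'
from h import *
s=st()
im=grab_frame('wrist'); save(im,'w24.png',None,1.25)
im=grab_frame('top'); save(im,'t24.png',(110,170,500,330),2.05)
im=grab_frame('side'); save(im,'s24.png',(180,120,410,380),2.3)
E
```

```text
t 49.9 p [0.4894 0.3363 0.1945] y [-0.057   0.9984  0.0021] z [ 0.0046  0.0023 -1.    ] F [-0.7861  0.0577 -0.5703] w 0.403
```

View pics/w24.png

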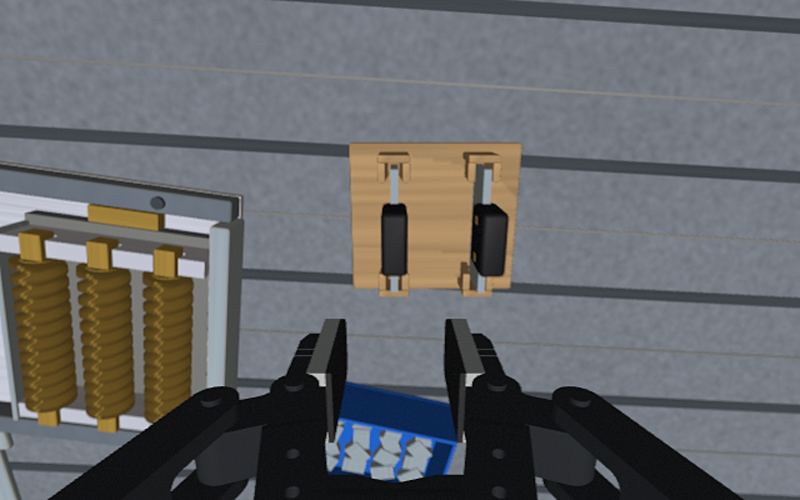

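View pics/t24.png

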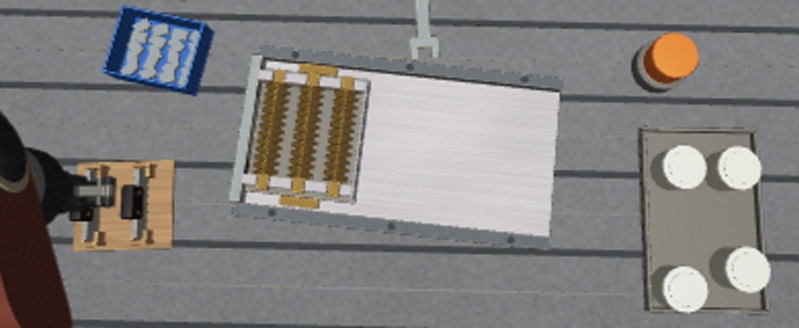

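View pics/s24.png

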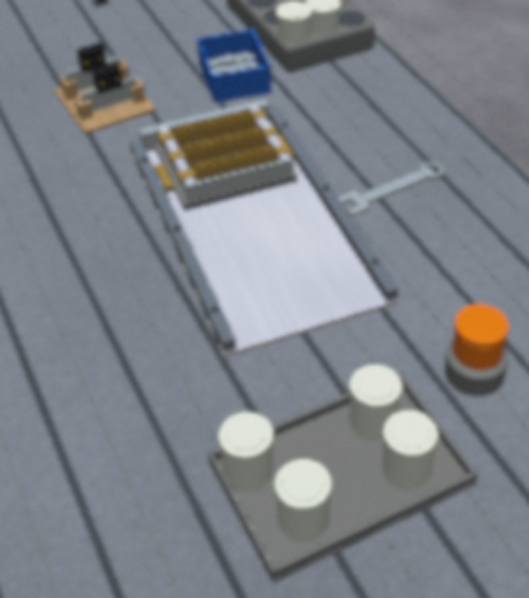

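Call:
drive_tool --series '[[[0.02,-0.04,0],[0,0,-2]],[[0.05,-0.08,0],[0,0,-6]],[[0.08,-0.12,0],[0,0,-8]],[[0.09,-0.14,0],[0,0,-8]],[[0.09,-0.14,0],[0,0,-8]],[[0.09,-0.14,0],[0,0,-8]]]'

```text
time: 50.65
tool_pos: [0.5773, 0.1954, 0.1895]
tool_rot: [-0.002, 0.042, 0.999, -0.0]
contact_force: [-0.5, -0.5, -0.4]
gripper_width: 0.401
```

```bash
python3 - <<'E'
from h import *
s=st()
im=grab_frame('wrist'); save(im,'w25.png',(220,60,400,260),3.0)
E
```

```text
t 50.65 p [0.5773 0.1954 0.1895] y [ 0.0836  0.9965 -0.0004] z [-0.0034 -0.0001 -1.    ] F [-0.458  -0.4868 -0.4439] w 0.401
```

View pics/w25.png

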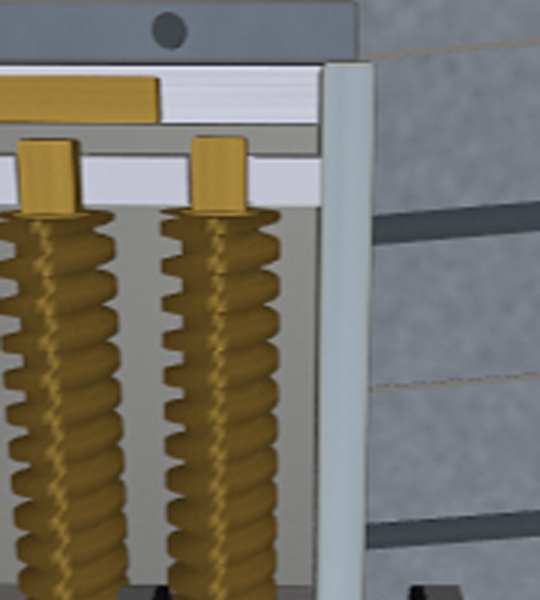

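```bash
python3 -c "
from plant import *
print(job_done()); print(state()['time'])"
```

```text
the job is handed in; nothing more can be done
None
the job is handed in; nothing more can be done
```

The job is done and handed in at about 51 s of the 210 s allowed.

- **Canisters:** All four stand upright in the tray. One was knocked about 2 cm into a tray corner after I set it down. It looks upright and inside the walls in both the top and side views, so I left it there.
- **Carrier:** I pushed it along the centre line at about 7–9 N until the force rose to 23 N at the stop. The last close-up shows no gap between the carrier and the stop bar.
- **Screw checks:** I checked screws a, b and c in that order with the coarse leaf.
  - Each time the leaf came to rest at the seated height, about 5 mm below where it would ride on the crests.
  - I pressed with about 5–6 N and held each for at least 1.5 s.
  - On screw a I shifted the leaf about a millimetre sideways while seated, to test the fit. It stayed locked in the groove.
- **Leaf and bench:** The coarse leaf stands back in its own slot. The fine leaf, beacon, wrench and nut bin look unmoved.

No final check failed. The only disagreement was 1–2 mm between camera and tool readings, which I corrected from wrist-camera pictures before seating screws a, b and c.

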